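Check the guard interlock of a bench ring grinder

TASK

Check the guard interlock of the piston-ring grinder: take the cordless test probe out of its wooden stand, push its pin all the way down into the opening of the black terminal box and let it go there; only then lift the grinder's sprung cover until it lies in line with the steel pointer arm beside it, and hold it there. Finish while still holding the cover steady with the gripper (it springs shut when let go), with nothing propped under it, the probe still plugged in, the pointer arm not shifted and the other things on the bench left where they are.

Things in the scene. Friction and masses are not known exactly. Their poses are not given: they have to be found in the camera images.
- probe_grip (a point): Cordless test probe, loose, 60 g, standing upright, pin down, in the wooden stand. From below: steel pin 8 mm in diameter and 25 mm long with a chamfered end, flat collar 24 mm in diameter and 5 mm thick, grey round handle 18 mm in diameter, 87 mm long in all. This point is the middle of the handle, on the axis, 58 mm above the pin's end and 33 mm above the collar's underside; z runs up the axis.
- probe_tip (a point): The lower end of the probe's pin, on the axis.
- stand_hole (a point): Centre of the mouth of the hole in the fixed light-wood stand (110 x 60 x 45 mm high, long along its x); the probe's pin stands loosely in this 12 mm hole with the collar resting on the top. The stand and the terminal box stand on opposite sides of the grinder; which is left and which is right varies.
- terminal_hole (a point): Centre of the mouth of the only opening in the fixed black terminal box (75 x 75 x 45 mm high, four flat screws at its corners), in its flat top, with a thin flat steel rim around it. Round, 10 mm in diameter, 32 mm deep, straight down; the probe is fully in when its collar rests on the box's top, pin end 25 mm below the mouth. z is up.
- hinge (a point): Middle of the hinge line of the cover, on the grinder's far top edge, 104 mm above the bench. Belongs to the fixed grinder (grey housing, 240 deep x 200 wide x 100 mm high): x points from the front to the hinge side (away from the robot at zero yaw), y along the hinge line, z up.
- cover (a joint): Angle of the cover about the hinge line: 0 shut (as at the start), growing as its front edge rises, stop at 1.2 rad. A closing spring gives 0.6 N m shut plus 0.5 N m per rad; with the 0.35 kg cover that is an upward pull of about 5 N at the handle when shut, rising to about 11 N at 0.75 rad. It shuts itself when let go.
- cover_handle (a point): Middle of the cover's handle, a round steel bar 12 mm in diameter and 100 mm long, parallel to the hinge line, on two posts at its ends; its axis is 42 mm above the cover's top. In the frame of the hinge line with the cover shut it lies at x = -205 mm, y = 0, z = +45 mm, and circles the hinge line with the cover; axes turn with the cover.
- cover_edge (a point): Front corner of the aluminium cover (240 x 206 mm, 6 mm thick) on its +y side, mid-thickness, 240 mm from the hinge line; axes turn with the cover (x from front edge to hinge).
- mark_arm (a joint): Angle of the pointer arm that marks the wanted cover angle, same hinge line, zero and sense as joint cover: the cover is at the mark when both are equal. Preset between 0.4 and 0.75 rad, kept by stiff friction; not to be moved.
- mark_tip (a point): Tip of the pointer arm, a steel strip 14 mm wide and 6 mm thick with a diamond-shaped end, 175 mm from the hinge line, running beside the cover's +y edge (114 mm from the cover's middle); axes turn with the arm (x from tip to hinge). A plain aluminium disc of 110 mm diameter stands on the hinge line just outside it.
- piston_mid (a point): Bystander: middle of a loose aluminium piston standing on the bench, 78 mm in diameter, 56 mm high.
- jar_mid (a point): Bystander: middle of a loose amber jar, 64 mm in diameter, 80 mm high.
- wrench_grip (a point): Bystander: handle of a loose wrench 170 mm long lying between robot and grinder.
- ring_mid (a point): Bystander: middle of a loose steel ring 72 mm in diameter, 12 mm high, lying between robot and grinder.
Not all that is in view belongs to the job. Of the things shaped like the part that bears probe_grip, the grey one is meant.

How it is judged:
By the outcome, as a careful person would: the job done as asked, in the order asked, and still so for the second after the job is handed in, while the arm keeps its last pose, push and grip.
It also fails if it takes over 72 s, if anything falls off the work surface, if the arm or the gripper's body presses on something with over 40 N, if the wrist force passes 120 N, or if a joint passes its speed limit or range.

ROBOT

A 6-joint arm with a two-finger parallel gripper is mounted at the origin on the work surface. World frame = base frame: x ahead of the robot, y to its left, z up, the work surface at z = 0. Lengths are in mm, angles in rad, forces in N, time in s.
With the tool pointing down it reaches from about 350 to 1000 mm from the base axis. Payload 7.1 kg.
Tool frame: the origin (TCP) lies between the finger pads; the fingertips stand bot.tcp_to_tips ahead of it and the grasp point (between the pads) lies 5 mm behind it (bot.tcp_to_tips is the distance from the TCP to the fingertips, in mm); z points along the fingers, y is the direction in which the jaws open and shut (so a half turn about z gives the same grasp; the last joint's range is limited). The gripper opens to 85 mm and grips with 20 to 120 N. Pads are 22 mm wide; open, the fingers measure 114 mm over their backs; the gripper's body (76 mm by 85 mm) begins 54 mm behind the grasp point. The pads swing forward as they close: fully open they stand 13 mm farther back than shut.
Start: joints at [1.252, 0.423, 1.63, -0, 1.089, -0.019], TCP at [184.549, 597.115, 217.919] pointing down, gripper open.
Joint ranges: [-3, 3], [-0.9, 2.11], [0.09, 2.58], [-1.31, 4.45], [0.11, 2.69], [-2.54, 2.54]. Speed limits (rad/s): [2.39, 2.39, 3.01, 3.14, 3.14, 3.14].

INTERFACE

Orientations are given as a rotation vector (axis times angle).
In Python, from cell import sensors, cams, bot, spotter gives the robot as it stands.
- The arm moves only by the tool step_arm, never from a script. Its argument "motion" is a list of rows, each a list of 5 numbers: the finger opening in mm, from 0 to 85.4, then the shift along the tool's x, y, z in mm, then the turn about the tool's z in rad. In form: [[hand, tx, ty, tz, twist], ...]. A call has exactly 8 rows; each row is the pose to reach, as a shift and turn from the pose commanded when the call began, along the tool's axes at that moment; what a row does not reach only later rows make up. A row lasts 1/12 s, in which the tool goes at most 41.7 mm and 7.16 degrees, less where a joint would pass 70% of its speed; a pose out of reach is approached as far as the arm can. A call with a gripper value outside its range is refused whole. The fingers move at their own pace and stop on an object; "force" is the grip in N (left out, the last holds). Time passes only in rows, so rows that repeat a pose let the fingers close, or fill a call up. It gives the time, the measured TCP pose, the force and the opening at its end, in the units of the state.
- sensors.read_state(): the state, without advancing time (a new reading comes with each control period).
- cams.snapshot(name): name is "scene" or "top"; returns the picture (400x640x3 uint8, red, green, blue); there is no depth.
- cams.camera_model(name): a dict with "K" (3x3 intrinsics, pixels), "R" (3x3) and "t" (3): a world point X has camera coordinates R X + t. Camera axes: x right, y down, z forward; pixel columns grow to the right and rows downward; lengths in mm; the calibration is good to about 2 mm. A picture is of the moment at which its call begins. camera_model takes no time and is no camera call.
- bot.close_job(): hands the job in, once; it reports no verdict.
Trained networks look in the newest picture that a camera, given by its name, has taken for a name from the list of things; names that differ only in an ending like _2 or _b are one class to them, and where a whole thing is asked for, a point or a joint stands for the part that bears it (a point fixed in the world has none). Each returns a list of dicts, best first, with "conf" (0 to 1); they miss things now and then, are a little off and sometimes report something else, mostly with a low value. They report only what shows in the picture. A call takes as long as a camera call. They do not tell look-alikes from the thing itself.
- spotter.find_in(query, camera): "location" ([x, y, z] in mm, in world coordinates, good to about 4 mm: the middle of the surface that is visible of it).
- spotter.cut_out(query, camera): "mask" (400x640 bool, what is visible of it).
- spotter.spot_point(query, camera): "location" ([x, y, z] in mm, in world coordinates, good to about 4 mm: a listed point, or the origin of a listed thing).
The state is a dict: "t": time; "q": joint angles; "qvel": joint speeds; "effort": joint torques, N m; "position": TCP position; "tool_rot": TCP orientation; "force": force on the tool from outside, world axes, zero at the start; "moment": the same for the moment, N m; "finger_gap": opening from 0.0 (shut) to 1.0 (fully open).
Only numpy, scipy, OpenCV 4.12 (cv2) and the standard library are available. Lean on these libraries where they do the work, as an engineer would, in place of code of your own. Each camera call takes 0.05 s, during which the arm holds its last target.

## Working session

There is one attempt and no reset: what is moved stays moved. The work goes in short steps, Python scripts to look and compute and a tool call to move; the robot and the scene stay as the last step left them, time stands still between calls to the robot, and variables do not carry over. Pictures are saved under pics/ and viewed, and the job is handed in when it is done.

Besides the shell and the picture viewer there is one more tool, called after "Request:" as a command line: name --pt "numbers of a row" for each row, then --argument value for the rest. step_arm: Moves the arm, as the interface text tells. Its arguments: {"type":"object","properties":{"motion":{"type":"array","items":{"type":"array","items":{"type":"number"}}},"force":{"type":"number"}},"required":["motion"]}

```bash
mkdir -p pics; ls
python3 - <<'E'
from cell import sensors,cams,bot,spotter
import cv2,numpy as np
for n in("scene","top"):
    im=cams.snapshot(n); cv2.imwrite(f"pics/{n}0.png",im[:,:,::-1])
    m=cams.camera_model(n); print(n,np.round(m["K"],1).tolist(),np.round(m["R"],3).tolist(),np.round(m["t"],1).tolist())
s=sensors.read_state(); print(s, bot.tcp_to_tips)
for q in["probe_grip","stand_hole","terminal_hole","hinge","cover_handle","cover_edge","mark_tip"]:
    for n in("scene","top"):
        print(q,n,[(np.round(d["location"]).tolist(),round(d["conf"],2)) for d in spotter.spot_point(q,n)][:3])
print(sensors.read_state()["t"])
E
```

```text
pics
scene [[424.1, 0.0, 319.4], [0.0, 424.1, 194.9], [0.0, 0.0, 1.0]] [[0.47, 0.883, 0.015], [0.721, -0.374, -0.583], [-0.509, 0.284, -0.813]] [-221.3, -340.0, 1344.8]
top [[469.5, 0.0, 309.5], [0.0, 469.5, 195.4], [0.0, 0.0, 1.0]] [[-0.0, -1.0, -0.021], [-0.997, 0.002, -0.083], [0.083, 0.021, -0.996]] [-28.9, 560.1, 1227.9]
{'t': 0.1, 'q': array([ 1.25199444e+00,  4.23793622e-01,  1.63057949e+00,  3.53696828e-06,
        1.08857512e+00, -1.90061757e-02]), 'qvel': array([-0.0016012 , -0.00024856, -0.00093572, -0.00059322, -0.00127316,
       -0.00113903]), 'effort': array([ 7.98262990e-04, -5.58426046e+01, -2.82445318e+01, -3.02498336e-05,
        3.00278887e-03,  2.44201118e-05]), 'position': array([184.40354144, 596.66689414, 217.21858221]), 'tool_rot': array([-4.69124392e-01, -3.10613444e+00,  2.09805610e-03]), 'force': array([-0.57204313, -0.44511387,  0.1389448 ]), 'moment': array([ 0.01054098, -0.03771705,  0.01727775]), 'finger_gap': 1.000138096424636} 14.0
probe_grip scene [([460.0, -225.0, 65.0], 0.63), ([485.0, -434.0, 60.0], 0.56), ([470.0, -324.0, 77.0], 0.48)]
probe_grip top [([471.0, -330.0, 80.0], 0.62), ([484.0, -431.0, 57.0], 0.62)]
stand_hole scene [([468.0, -327.0, 47.0], 0.64)]
stand_hole top [([469.0, -327.0, 47.0], 0.84)]
terminal_hole scene [([499.0, 337.0, 50.0], 0.72)]
terminal_hole top [([508.0, 335.0, 43.0], 0.82), ([388.0, -94.0, 5.0], 0.21)]
hinge scene [([740.0, 22.0, 100.0], 0.94)]
hinge top [([740.0, 23.0, 104.0], 0.63)]
cover_handle scene [([542.0, 63.0, 148.0], 0.62)]
cover_handle top [([542.0, 65.0, 149.0], 0.63)]
cover_edge scene [([526.0, 176.0, 102.0], 0.74)]
cover_edge top [([527.0, 179.0, 105.0], 0.72), ([466.0, -325.0, 19.0], 0.49)]
mark_tip scene [([621.0, 169.0, 193.0], 0.58)]
mark_tip top []
0.8
```

View pics/scene0.png

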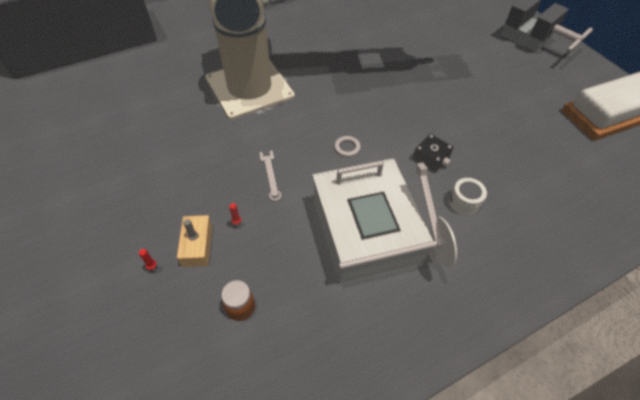

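View pics/top0.png

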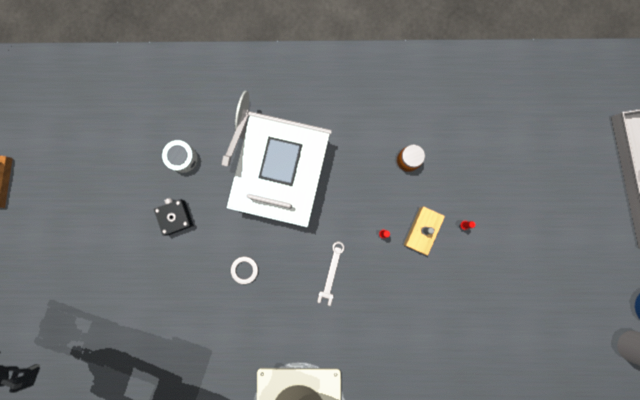

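The pictures show the grey probe in the stand at scene (190,228) / top (429,231), with two red look-alikes beside it. The terminal box is at scene (433,150) / top (171,216), and the pointer arm is on the cover's left edge. Next: zoomed crops.

```bash
cat > h.py <<'E'
import numpy as np,cv2
from cell import sensors,cams,bot,spotter
from scipy.spatial.transform import Rotation as Ro
def proj(X,n):
    m=cams.camera_model(n); c=np.array(m["R"])@np.array(X,float)+np.array(m["t"]).ravel(); p=np.array(m["K"])@c; return p[:2]/p[2]
def ray(px,n,z):
    m=cams.camera_model(n);R=np.array(m["R"]);t=np.array(m["t"]).ravel()
    C=-R.T@t; d=R.T@np.linalg.inv(m["K"])@[px[0],px[1],1]; return C+d*(z-C[2])/d[2]
def tri(pa,pb):
    # least squares from scene px, top px
    A=[];b=[]
    for p,n in((pa,"scene"),(pb,"top")):
        m=cams.camera_model(n);P=np.array(m["K"])@np.c_[m["R"],np.array(m["t"]).ravel()]
        for i in(0,1):
            r=p[i]*P[2]-P[i]; s=np.linalg.norm(r[:3]);A.append(r[:3]/s);b.append(-r[3]/s)
    x,res,_,_=np.linalg.lstsq(np.array(A),np.array(b),rcond=None);return x,np.sqrt(res)
def snap(n,name,crop=None,k=1):
    im=cams.snapshot(n)[:,:,::-1]
    if crop: save(im,name,crop,k)
    else: cv2.imwrite(f"pics/{name}.png",im)
    return im
def save(im,name,c,k):
    x0,y0,x1,y1=c; cv2.imwrite(f"pics/{name}.png",cv2.resize(im[y0:y1,x0:x1],None,fx=k,fy=k,interpolation=cv2.INTER_CUBIC))
def toolshift(target,yaw_target=None):
    s=sensors.read_state();R=Ro.from_rotvec(s["tool_rot"])
    return R.inv().apply(np.array(target)-s["position"])
def st():
    s=sensors.read_state();R=Ro.from_rotvec(s["tool_rot"]).as_matrix()
    print("t",round(s["t"],2),"pos",np.round(s["position"],1),"F",np.round(s["force"],1),"gap",round(s["finger_gap"]*85.4,1));print(np.round(R,3)); return s,R
E
python3 - <<'E'
import cv2,numpy as np
a=cv2.imread("pics/scene0.png");b=cv2.imread("pics/top0.png")
f=lambda im,x,y,w=32:cv2.resize(im[y-w:y+w,x-w:x+w],(384,384),interpolation=cv2.INTER_CUBIC)
cv2.imwrite("pics/c1.png",np.hstack([f(a,192,235),f(b,427,231)]))
cv2.imwrite("pics/c2.png",np.hstack([f(a,433,150),f(b,171,216)]))
E
```

```text
(no output)
```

View pics/c1.png

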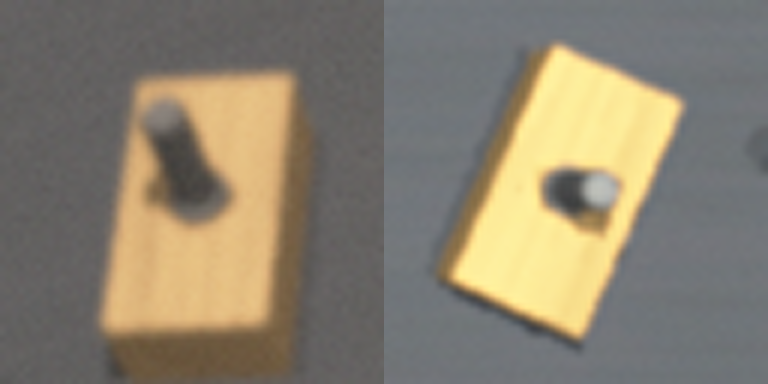

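View pics/c2.png

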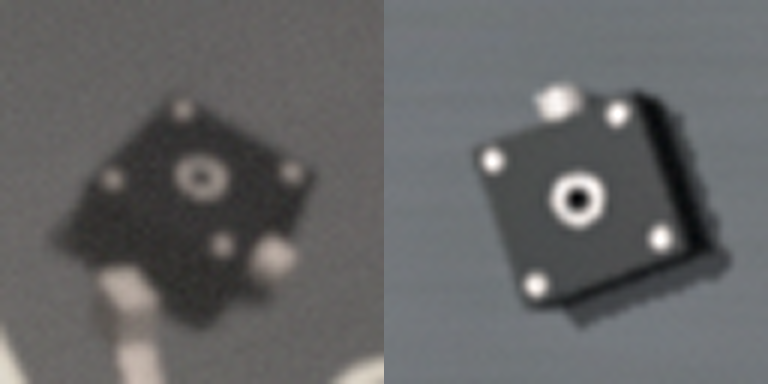

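Run:
```python
from h import *
g=lambda x,y,ox,oy:((x+.5)/6-.5+ox,(y+.5)/6-.5+oy)
ps=g(163,115,160,203);pt=g(216,190,395,199)
print("probe top",tri(ps,pt),ray(ps,"scene",107),ray(pt,"top",107))
hs=g(202,177,401,118);ht=g(193,199,139,184)
print("hole",tri(hs,ht),ray(hs,"scene",45),ray(ht,"top",45))
# stand corners in top
for c in[(555,43),(683,100),(583,338),(447,275)]: print(np.round(ray(g(c[0]-384,c[1],395,199),"top",45)))
for q in["probe_grip","piston_mid","jar_mid","wrench_grip","ring_mid"]:
  print(q,[(np.round(d["location"]).tolist(),round(d["conf"],2)) for d in spotter.spot_point(q,"top")][:3])
st()
```

```text
probe top (array([ 466.5584667 , -329.00533182,  104.52165567]), array([0.40328408])) [ 468.45971652 -328.69355206  107.        ] [ 466.46321127 -328.70307244  107.        ]
hole (array([502.71996619, 333.85680383,  46.12196378]), array([0.26290245])) [502.09430948 334.89271574  45.        ] [502.65874513 334.04792289  45.        ]
[ 530. -325.   45.]
[ 506. -380.   45.]
[ 404. -335.   45.]
[ 431. -277.   45.]
probe_grip [([471.0, -330.0, 80.0], 0.62), ([484.0, -431.0, 57.0], 0.62)]
piston_mid [([666.0, 320.0, 26.0], 0.96), ([663.0, -296.0, 39.0], 0.2), ([469.0, -330.0, 18.0], 0.16)]
jar_mid [([662.0, -293.0, 39.0], 0.86), ([468.0, -327.0, 46.0], 0.72)]
wrench_grip [([387.0, -95.0, 3.0], 0.75)]
ring_mid [([364.0, 148.0, 7.0], 0.74)]
t 1.05 pos [184.6 597.1 217.9] F [ 0.4 -0.1  0.8] gap 85.3
[[-0.955  0.295 -0.   ]
 [ 0.295  0.955 -0.   ]
 [ 0.    -0.    -1.   ]]
```

Request:
step_arm --pt "85 -34 -27 0 0.12" --pt "85 -68 -54 0 0.24" --pt "85 -102 -81 0 0.36" --pt "85 -136 -108 0 0.48" --pt "85 -170 -135 0 0.6" --pt "85 -204 -162 0 0.72" --pt "85 -238 -189 0 0.84" --pt "85 -271 -216 0 0.96"

```text
t: 1.72
position: [373.2, 320.1, 218.2]
tool_rot: [1.858, 2.533, 0.001]
force: [0.7, 1.3, 0.6]
finger_gap: 0.994
```

```bash
python3 -c "
from h import *
st();print(toolshift([465,-20,220]),toolshift([467.5,-328.7,220]))"
```

```text
t 1.72 pos [373.2 320.1 218.2] F [0.7 1.3 0.6] gap 84.9
[[-0.301  0.954  0.001]
 [ 0.954  0.301  0.   ]
 [ 0.     0.001 -1.   ]]
[-351.93938152  -14.66770924   -1.8937118 ] [-647.10708093 -105.09973895   -2.0249625 ]
```

Request:
step_arm --pt "85 -40 -6 0 0.08" --pt "85 -80 -12 0 0.16" --pt "85 -120 -18 0 0.24" --pt "85 -160 -25 0 0.32" --pt "85 -200 -31 0 0.4" --pt "85 -240 -37 0 0.48" --pt "85 -280 -43 0 0.51" --pt "85 -320 -50 0 0.51"

```text
t: 2.38
position: [422.8, -0.2, 218.4]
tool_rot: [2.432, 1.987, 0.001]
force: [1.1, 0.1, 0.1]
finger_gap: 0.995
```

```bash
python3 -c "
from h import *
st();print(toolshift([467.5,-328.7,220]))"
```

```text
t 2.38 pos [ 4.228e+02 -2.000e-01  2.184e+02] F [1.1 0.1 0.1] gap 85.0
[[ 0.199  0.98   0.001]
 [ 0.98  -0.199  0.   ]
 [ 0.     0.001 -1.   ]]
[-313.04018078  109.2633331    -1.60053641]
```

Request:
step_arm --pt "85 -39 13 0 0" --pt "85 -78 27 0 0" --pt "85 -117 40 0 0" --pt "85 -156 53 0 0" --pt "85 -195 67 0 0" --pt "85 -234 80 0 0" --pt "85 -273 94 0 0" --pt "85 -308 106 0 0"

```text
t: 3.05
position: [465.7, -323.9, 218.1]
tool_rot: [2.431, 1.988, 0.0]
force: [0.7, 0.2, 1.5]
finger_gap: 0.995
```

Request:
step_arm --pt "85 0 0 20 0" --pt "85 0 0 40 0" --pt "85 0 0 60 0" --pt "85 0 0 60 0" --pt "85 0 0 60 0" --pt "85 0 0 60 0" --pt "85 0 0 60 0" --pt "85 0 0 60 0"

```text
t: 3.72
position: [466.5, -321.5, 159.4]
tool_rot: [2.429, 1.989, 0.001]
force: [-0.1, 0.1, 0.4]
finger_gap: 0.993
```

Run:
```python
from h import *
st();print(toolshift([467.5,-328.7,72]))
a=snap("scene","s1",(150,180,240,280),6); b=snap("top","t1",(380,190,480,270),6)
```

```text
t 3.72 pos [ 466.5 -321.5  159.4] F [-0.1  0.1  0.4] gap 84.8
[[ 0.197  0.98   0.002]
 [ 0.98  -0.197 -0.001]
 [-0.001  0.002 -1.   ]]
[-6.8026707   2.25100373 87.36578186]
```

View pics/s1.png

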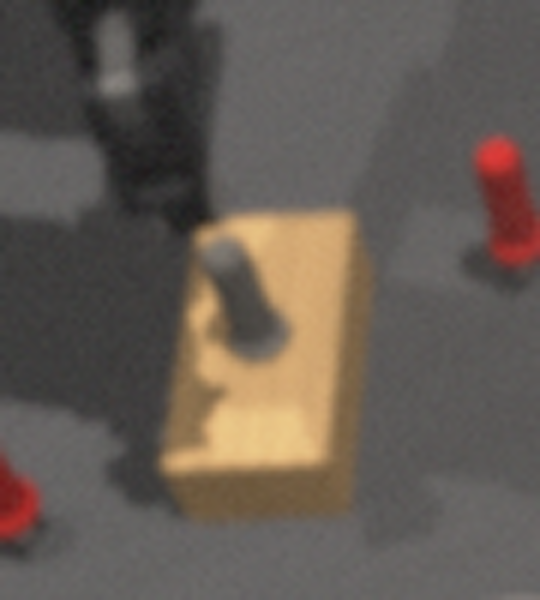

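The crop shows the grey handle upright and untouched, its top at scene (187,222), with the fingers above and behind it. Aligning and descending.

Request:
step_arm --pt "85 -7 2 10 0" --pt "85 -7 2 30 0" --pt "85 -7 2 50 0" --pt "85 -7 2 65 0" --pt "85 -7 2 78 0" --pt "85 -7 2 87 0" --pt "85 -7 2 87 0" --pt "85 -7 2 87 0"

```text
t: 4.48
position: [466.1, -328.5, 70.5]
tool_rot: [-2.431, -1.989, 0.0]
force: [0.7, -0.5, 0.2]
finger_gap: 0.998
```

Request:
step_arm --pt "0 0 0 0 0" --pt "0 0 0 0 0" --pt "0 0 0 0 0" --pt "0 0 0 0 0" --pt "0 0 0 0 0" --pt "0 0 0 0 0" --pt "0 0 0 0 0" --pt "0 0 0 0 0" --force 40

```text
t: 5.15
position: [466.4, -328.5, 71.3]
tool_rot: [2.431, 1.99, 0.0]
force: [-0.6, 0.6, 4.0]
finger_gap: 0.197
```

```bash
python3 -c "
from h import *
st()"
```

```text
t 5.15 pos [ 466.4 -328.5   71.3] F [-0.6  0.6  4. ] gap 16.8
[[ 0.198  0.98   0.   ]
 [ 0.98  -0.198 -0.   ]
 [-0.     0.    -1.   ]]
```

Request:
step_arm --pt "0 0 0 -10 0" --pt "0 0 0 -25 0" --pt "0 0 0 -45 0" --pt "0 0 0 -70 0" --pt "0 0 0 -100 0" --pt "0 0 0 -130 0" --pt "0 0 0 -150 0" --pt "0 0 0 -150 0"

```text
t: 5.82
position: [468.4, -329.9, 226.3]
tool_rot: [2.425, 1.985, 0.003]
force: [0.2, -0.3, -1.2]
finger_gap: 0.192
```

Run:
```python
from h import *
st();print(toolshift([440,-10,225]))
snap("scene","s2");snap("top","t2")
```

```text
t 5.82 pos [ 468.4 -329.9  226.3] F [ 0.2 -0.3 -1.2] gap 16.4
[[ 0.198  0.98   0.007]
 [ 0.98  -0.198 -0.005]
 [-0.003  0.007 -1.   ]]
[307.99953109 -91.06947647  -0.49237073]
```

View pics/s2.png

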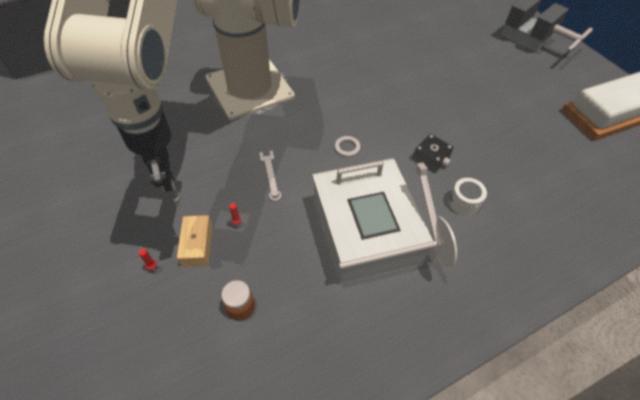

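The probe is lifted, hanging from the gripper around (173,188) in the scene view, and the stand's hole is empty at (193,236). Now I carry it in front of the grinder.

Request:
step_arm --pt "0 38 -11 0 0" --pt "0 77 -23 0 0" --pt "0 116 -34 0 0" --pt "0 154 -45 0 0" --pt "0 193 -57 0 0" --pt "0 231 -68 0 0" --pt "0 270 -80 0 0" --pt "0 308 -91 0 0"

```text
t: 6.58
position: [436.0, -6.6, 219.5]
tool_rot: [-2.43, -1.988, 0.004]
force: [0.9, 0.3, -1.1]
finger_gap: 0.188
```

Run:
```python
from h import *
st();print(toolshift([490,310,225]),toolshift([502,334,225]))
```

```text
t 6.58 pos [436.   -6.6 219.5] F [ 0.9  0.3 -1.1] gap 16.0
[[ 0.198  0.98  -0.003]
 [ 0.98  -0.198  0.   ]
 [-0.    -0.003 -1.   ]]
[321.04518319  -9.78155024  -5.56947281] [346.94686446  -2.77427581  -5.60129318]
```

Request:
step_arm --pt "0 40 -3 0 0" --pt "0 80 -5 0 0" --pt "0 120 -7 0 0" --pt "0 160 -8 0 0" --pt "0 200 -9 0 0" --pt "0 240 -10 0 0" --pt "0 280 -10 0 0" --pt "0 318 -10 0 0"

```text
t: 7.25
position: [489.9, 307.0, 219.0]
tool_rot: [-2.43, -1.99, 0.005]
force: [1.4, -0.6, -0.7]
finger_gap: 0.192
```

Request:
step_arm --pt "0 10 3 20 0" --pt "0 21 6 40 0" --pt "0 21 6 60 0" --pt "0 21 6 75 0" --pt "0 21 6 90 0" --pt "0 21 6 90 0" --pt "0 21 6 90 0" --pt "0 21 6 90 0"

```text
t: 7.92
position: [500.9, 324.5, 130.8]
tool_rot: [-2.431, -1.99, 0.001]
force: [0.3, 0.5, 0.1]
finger_gap: 0.189
```

Run:
```python
from h import *
st();print(toolshift([502.4,334.3,110]))
a=snap("scene","s3",(390,90,490,190),6);b=snap("top","t3",(120,170,220,260),6)
```

```text
t 7.92 pos [500.9 324.5 130.8] F [0.3 0.5 0.1] gap 16.1
[[ 0.198  0.98  -0.001]
 [ 0.98  -0.198 -0.   ]
 [-0.    -0.001 -1.   ]]
[ 9.88639716 -0.47313244 20.80468417]
```

View pics/s3.png

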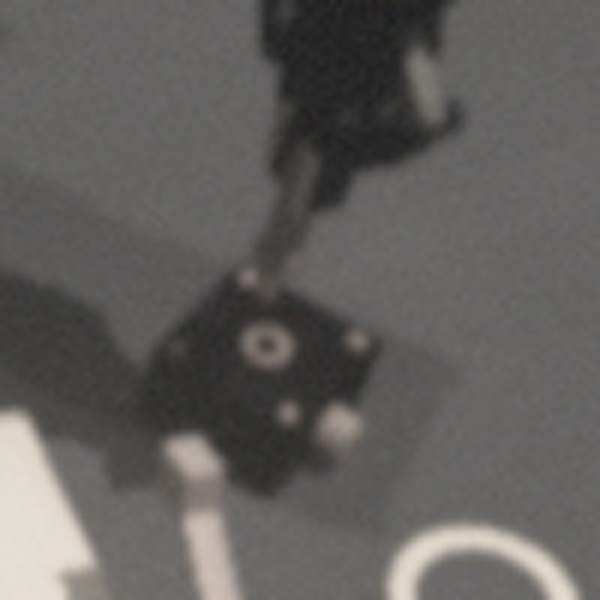

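View pics/t3.png

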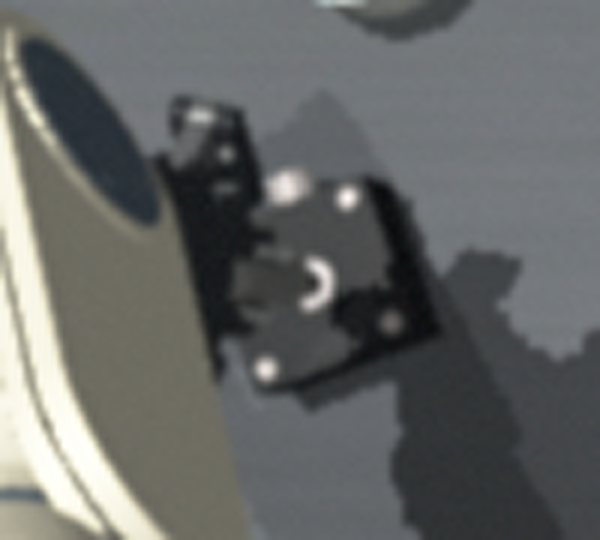

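```bash
python3 - <<'E'
from h import *
s,R=st(); p=s["position"]
for z in(-51,-26,-20,10,36): 
    print(z,[np.round((proj(p+[0,0,z],n)-o+.5)*6-.5) for n,o in(("scene",np.array([390,90])),("top",np.array([120,170])))])
E
python3 - <<'E'
import cv2
for n in("s3",):
    im=cv2.imread(f"pics/{n}.png")[120:400,180:420]
    im=cv2.convertScaleAbs(im,alpha=2.0,beta=-60)
    cv2.imwrite(f"pics/{n}b.png",cv2.resize(im,None,fx=2,fy=2))
im=cv2.imread("pics/t3.png")[180:400,180:440]
cv2.imwrite("pics/t3b.png",cv2.resize(cv2.convertScaleAbs(im,alpha=2.2,beta=-60),None,fx=2,fy=2))
E
```

```text
t 8.02 pos [501.5 324.9 131.8] F [ 1.6  1.4 -0.9] gap 16.2
[[ 0.198  0.98   0.001]
 [ 0.98  -0.198  0.001]
 [ 0.001  0.001 -1.   ]]
-51 [array([268., 297.]), array([302., 283.])]
-26 [array([281., 257.]), array([283., 280.])]
-20 [array([285., 247.]), array([278., 280.])]
10 [array([302., 197.]), array([254., 277.])]
36 [array([318., 151.]), array([232., 274.])]
```

View pics/s3b.png

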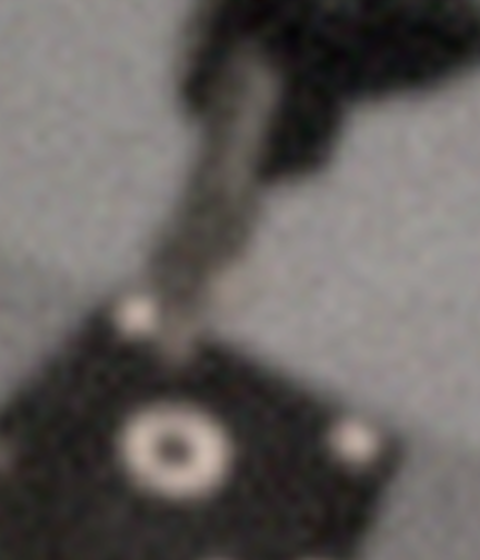

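View pics/t3b.png

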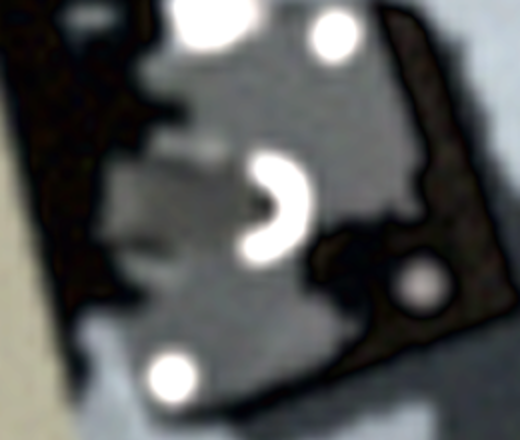

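Run:
```python
from h import *
st()
ims=np.mean([cams.snapshot("scene")[:,:,::-1].astype(float) for _ in range(8)],0)
imt=np.mean([cams.snapshot("top")[:,:,::-1].astype(float) for _ in range(4)],0)
np.save("s4.npy",ims);np.save("t4.npy",imt)
c=ims[100:150,420:460]; cv2.imwrite("pics/s4.png",np.clip(cv2.resize((c-30)*2.2,None,fx=12,fy=12,interpolation=cv2.INTER_CUBIC),0,255))
for n in("scene","top"):
  for q in("probe_grip","probe_tip","terminal_hole"):
    print(n,q,[(np.round(d["location"],1).tolist(),round(d["conf"],2)) for d in spotter.spot_point(q,n)][:4])
  for d in spotter.cut_out("probe_grip",n):
    ys,xs=np.nonzero(d["mask"]); print(n,d["conf"],xs.mean(),ys.mean(),len(xs))
    if n=="scene" and 400<xs.mean()<470:
      for y in range(ys.min(),ys.max()+1): print(y,xs[ys==y].min(),xs[ys==y].max())
s=sensors.read_state();p=s["position"]
for z in(-51,-26,-20,10,36): print(z,np.round(proj(p+[0,0,z],"scene"),1), np.round((proj(p+[0,0,z],"scene")-[420,100]+.5)*12-.5))
```

```text
t 8.02 pos [501.5 324.9 131.8] F [ 1.6  1.4 -0.9] gap 16.2
[[ 0.198  0.98   0.001]
 [ 0.98  -0.198  0.001]
 [ 0.001  0.001 -1.   ]]
scene probe_grip [([501.8, 329.0, 139.1], 0.63), ([458.7, -224.5, 63.4], 0.46)]
scene probe_tip [([460.7, -220.2, -0.2], 0.68), ([484.4, -437.6, -2.8], 0.67), ([504.1, 323.9, 78.6], 0.5), ([503.6, 327.7, 138.0], 0.37)]
scene terminal_hole [([500.0, 337.2, 43.0], 0.91)]
scene 0.61 147.42233009708738 259.00970873786406 206
scene 0.46 234.3578947368421 213.68421052631578 190
top probe_grip [([504.2, 320.2, 140.7], 0.5), ([482.8, -431.0, 56.3], 0.46), ([464.0, -222.5, 62.1], 0.43)]
top probe_tip [([460.5, -219.7, -0.7], 0.6), ([485.6, -433.1, 1.4], 0.6), ([501.0, 324.5, 78.0], 0.44)]
top terminal_hole [([503.0, 331.7, 44.9], 0.73)]
top 0.41 384.25373134328356 233.40298507462686 67
-51 [434.  139.2] [173. 476.]
-26 [436.2 132.6] [200. 396.]
-20 [436.8 130.9] [207. 377.]
10 [439.6 122.5] [241. 276.]
36 [442.2 114.9] [272. 185.][ WARN:0@23.657] global loadsave.cpp:1063 imwrite_ Unsupported depth image for selected encoder is fallbacked to CV_8U.
```

View pics/s4.png

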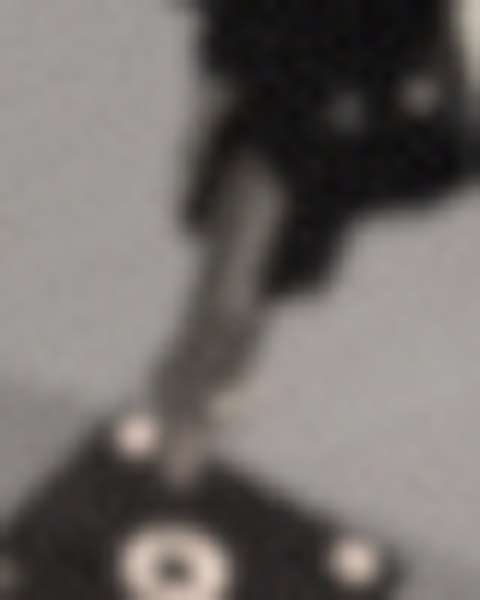

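Run:
```python
from h import *
st();print(toolshift([502.3,334.2,104]))
```

```text
t 9.02 pos [501.  324.6 130.9] F [ 0.1  0.  -1.5] gap 15.8
[[ 0.198  0.98  -0.   ]
 [ 0.98  -0.198 -0.   ]
 [-0.    -0.    -1.   ]]
[ 9.62553372 -0.63827081 26.88542708]
```

Request:
step_arm --pt "0 9.6 -0.6 0 0" --pt "0 9.6 -0.6 7 0" --pt "0 9.6 -0.6 14 0" --pt "0 9.6 -0.6 20 0" --pt "0 9.6 -0.6 27 0" --pt "0 9.6 -0.6 27 0" --pt "0 9.6 -0.6 27 0" --pt "0 9.6 -0.6 27 0"

```text
t: 9.68
position: [502.4, 334.1, 103.8]
tool_rot: [-2.431, -1.99, 0.0]
force: [-1.4, -0.6, -1.0]
finger_gap: 0.193
```

Run:
```python
from h import *
P=[];
ims=[];imt=[]
for _ in range(6):
    P.append(sensors.read_state()["position"]);ims.append(cams.snapshot("scene")[:,:,::-1].astype(float));P.append(sensors.read_state()["position"]);imt.append(cams.snapshot("top")[:,:,::-1].astype(float))
p=np.mean(P,0);print(p,np.std(P,0));st()
def out(ims,x0,y0,n):
    c=np.mean(ims,0)[y0:y0+44,x0:x0+44]; return np.clip(cv2.resize((c-30)*1.8,None,fx=9,fy=9,interpolation=cv2.INTER_CUBIC),0,255).astype(np.uint8)
cv2.imwrite("pics/m5.png",np.hstack([out(ims,413,118,0),out(imt,150,195,0)]))
for z in(-51,-26,-20,10): print(z,np.round((proj(p+[0,0,z],"scene")-[413,118]+.5)*9),np.round((proj(p+[0,0,z],"top")-[150,195]+.5)*9+[396,0]))
h=np.array([502.3,334.2,45]);print(np.round((proj(h,"scene")-[413,118]+.5)*9),np.round((proj(h,"top")-[150,195]+.5)*9+[396,0]))
```

```text
[502.4885332  334.21982521 104.13786582] [0.08512195 0.0523687  0.13604439]
t 10.28 pos [502.4 334.2 104. ] F [ 0.9 -0.4 -0.8] gap 16.5
[[ 0.198  0.98   0.   ]
 [ 0.98  -0.198  0.   ]
 [ 0.     0.    -1.   ]]
-51 [201. 250.] [578. 200.]
-26 [221. 192.] [550. 197.]
-20 [226. 178.] [543. 196.]
10 [251. 105.] [507. 192.]
[194. 267.] [587. 201.]
```

View pics/m5.png

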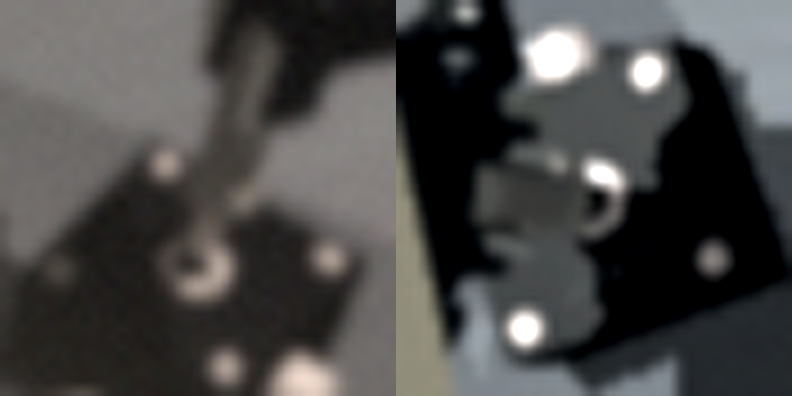

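Left crop (scene): the pin comes down right onto the rim around (197,265). Right crop (top): the pin covers the left half of the rim at (590,200). They line up, so I descend carefully.

Request:
step_arm --pt "0 0 0 2 0" --pt "0 0 0 4 0" --pt "0 0 0 6 0" --pt "0 0 0 8 0" --pt "0 0 0 9 0" --pt "0 0 0 10 0" --pt "0 0 0 11 0" --pt "0 0 0 12 0"

```text
t: 10.95
position: [502.4, 334.2, 91.8]
tool_rot: [-2.431, -1.99, -0.0]
force: [-0.8, -0.1, -0.4]
finger_gap: 0.191
```

Run:
```python
from h import *
s,_=st();print(s["moment"])
```

```text
t 10.95 pos [502.4 334.2  91.8] F [-0.8 -0.1 -0.4] gap 16.3
[[ 0.198  0.98   0.   ]
 [ 0.98  -0.198  0.   ]
 [ 0.     0.    -1.   ]]
[-0.05416359 -0.0125657  -0.03197148]
```

The pin's end is now about 4 mm below the mouth with no force. Continuing down.

Request:
step_arm --pt "0 0 0 3 0" --pt "0 0 0 6 0" --pt "0 0 0 9 0" --pt "0 0 0 12 0" --pt "0 0 0 14 0" --pt "0 0 0 16 0" --pt "0 0 0 18 0" --pt "0 0 0 19 0"

```text
t: 11.62
position: [502.3, 334.1, 72.6]
tool_rot: [-2.431, -1.99, 0.0]
force: [-0.4, 0.2, 0.7]
finger_gap: 0.193
```

Request:
step_arm --pt "0 0 0 0.5 0" --pt "0 0 0 1 0" --pt "0 0 0 1.5 0" --pt "0 0 0 2 0" --pt "0 0 0 2 0" --pt "0 0 0 2 0" --pt "0 0 0 2 0" --pt "0 0 0 2 0"

```text
t: 12.28
position: [502.6, 334.3, 71.3]
tool_rot: [2.431, 1.99, 0.001]
force: [-0.9, -0.4, 4.5]
finger_gap: 0.192
```

Request:
step_arm --pt "0 0 0 0.5 0" --pt "0 0 0 1 0" --pt "0 0 0 1.5 0" --pt "0 0 0 1.5 0" --pt "0 0 0 1.5 0" --pt "0 0 0 1.5 0" --pt "0 0 0 1.5 0" --pt "0 0 0 1.5 0"

```text
t: 12.95
position: [503.2, 334.6, 71.0]
tool_rot: [2.431, 1.989, 0.003]
force: [-1.6, -1.9, 14.6]
finger_gap: 0.192
```

Seated: 15 N of push gives no further travel, at the same height as in the stand. I back off the load, open, and rise.

Request:
step_arm --pt "0 0 0 -1.5 0" --pt "0 0 0 -1.5 0" --pt "50 0 0 -1.5 0" --pt "50 0 0 -1.5 0" --pt "50 0 0 -1.5 0" --pt "50 0 0 -1.5 0" --pt "50 0 0 -1.5 0" --pt "50 0 0 -1.5 0"

```text
t: 13.62
position: [502.3, 334.1, 70.8]
tool_rot: [-2.431, -1.99, 0.0]
force: [0.7, 0.3, 0.2]
finger_gap: 0.586
```

Request:
step_arm --pt "50 0 0 -5 0" --pt "50 0 0 -15 0" --pt "50 0 0 -30 0" --pt "50 0 0 -60 0" --pt "50 0 0 -100 0" --pt "50 0 0 -140 0" --pt "50 0 0 -165 0" --pt "50 0 0 -165 0"

```text
t: 14.28
position: [505.4, 336.2, 243.8]
tool_rot: [2.43, 1.989, 0.019]
force: [0.1, -0.3, 0.5]
finger_gap: 0.585
```

Run:
```python
from h import *
st()
snap("scene","s6")
for q in("probe_grip","mark_tip","cover_handle","hinge","cover_edge"):
  for n in("scene",):
    print(n,q,[(np.round(d["location"],1).tolist(),round(d["conf"],2)) for d in spotter.spot_point(q,n)][:4])
```

```text
t 14.28 pos [505.4 336.2 243.8] F [ 0.1 -0.3  0.5] gap 49.9
[[ 0.198  0.98   0.01 ]
 [ 0.98  -0.198  0.006]
 [ 0.008  0.009 -1.   ]]
scene probe_grip [([460.9, -223.4, 62.2], 0.76), ([504.3, 339.5, 79.8], 0.55), ([482.2, -435.5, 57.2], 0.46)]
scene mark_tip [([619.8, 169.6, 197.0], 0.91), ([741.3, 20.6, 100.8], 0.42)]
scene cover_handle [([541.7, 63.2, 151.3], 0.86)]
scene hinge [([739.7, 21.0, 99.7], 0.94)]
scene cover_edge [([526.7, 172.8, 102.6], 0.59)]
```

View pics/s6.png

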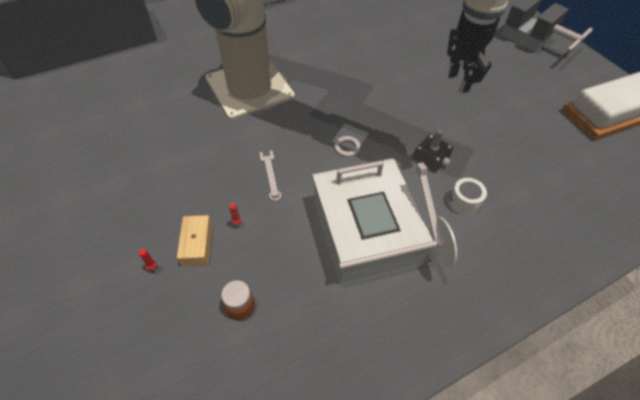

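The probe stands in the terminal box at scene (434,145), the stand is empty, and the bystanders haven't moved. Next I measure the grinder and pointer.

Run:
```python
import cv2,numpy as np
a=cv2.imread("pics/s6.png");b=cv2.imread("pics/top0.png")
cv2.imwrite("pics/g1.png",cv2.resize(a[145:275,305:465],None,fx=5,fy=4.6,interpolation=cv2.INTER_CUBIC)[:598])
cv2.imwrite("pics/g2.png",cv2.resize(b[85:235,205:345],None,fx=4,fy=4,interpolation=cv2.INTER_CUBIC))
```

```text
(no output)
```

View pics/g1.png

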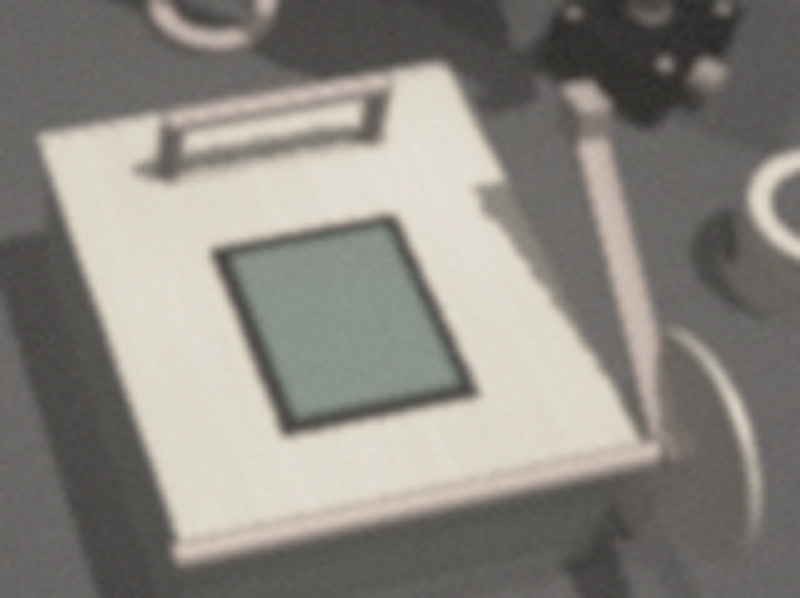

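View pics/g2.png

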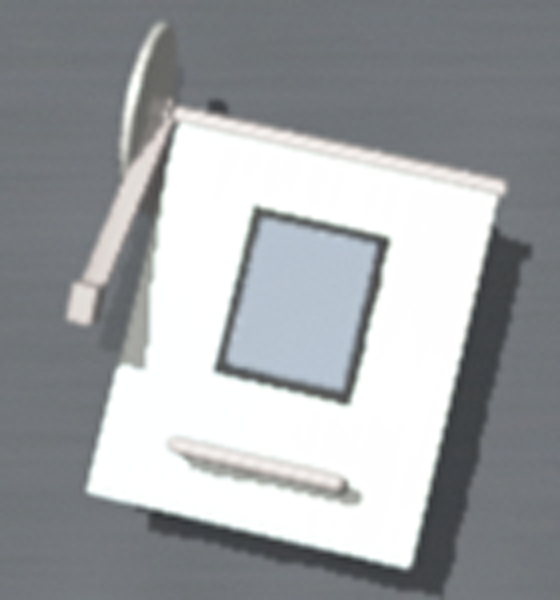

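```bash
cat > fit.py <<'E'
from h import *
from scipy.optimize import least_squares
def G1(x,y): return np.array([(x+.5)/5-.5+305,(y+.5)/4.6-.5+145])
def G2(x,y): return np.array([(x+.5)/4-.5+205,(y+.5)/4-.5+85])
obs=[("scene",(-240,-103,3),G1(445-405,135)),("scene",(-240,103,3),G1(445,62)),
("top",(-240,103,3),G2(88,492)),("top",(-240,-103,3),G2(410,570)),
("top",(-205,50,48),G2(172,441)),("top",(-205,-50,48),G2(347,481)),
("scene",(-205,-50,48),G1(165,122)),("scene",(-205,50,48),G1(388,84))]
def W(p,X):
    c,s=np.cos(p[2]),np.sin(p[2]); return np.array([p[0]+c*X[0]-s*X[1],p[1]+s*X[0]+c*X[1],104+X[2]])
f=lambda p:np.concatenate([proj(W(p,X),n)-o for n,X,o in obs])
# in grinder frame: front right/left: +y is left
r=least_squares(f,[740,22,-.205],x_scale=[1,1,.01])
if __name__=="__main__":
    print(r.x);print(np.round(r.fun.reshape(-1,2),1))
    for X in[(-205,0,45),(-240,103,0)]: print(W(r.x,X))
E
python3 fit.py
```

```text
[ 7.35799383e+02  1.75270013e+01 -2.38500756e-01]
[[-0.7  0.9]
 [-0.   1.1]
 [ 0.3 -1.6]
 [ 0.2 -1.6]
 [ 0.6  1. ]
 [-2.7  0.8]
 [ 0.8 -1.2]
 [-2.  -1. ]]
[536.60226508  65.95744913 149.        ]
[526.92634801 174.31046768 104.        ]
```

```bash
python3 - <<'E'
from fit import *
for a,b in[((165,122),(347,481)),((388,84),(172,441)),((40,135),(410,570)),((445,62),(88,492)),((655,445),(172,108)),((178,548),(505,185)),((588,105),(82,302))]:
    print(a,tri(G1(*a),G2(*b)))
p=np.array([740,22,-.21])
E
python3 - <<'E'
import cv2,numpy as np
b=cv2.imread("pics/top0.png");a=cv2.imread("pics/s6.png")
x=cv2.resize(b[185:235,222:316],None,fx=8,fy=8,interpolation=cv2.INTER_CUBIC)
x=np.clip((x.astype(float)-180)*3.4,0,255).astype(np.uint8)
cv2.imwrite("pics/g3.png",x)
E
```

```text
(165, 122) (array([527.25147428,  12.28380793, 153.11253452]), array([2.07390776]))
(388, 84) (array([551.47090316, 117.14481657, 150.25072173]), array([1.42392807]))
(40, 135) (array([474.9958663 , -23.99241449, 105.46818981]), array([2.12689917]))
(445, 62) (array([523.36414713, 175.84498907, 106.52701051]), array([1.26218263]))
(655, 445) (array([763.36583753, 123.05277493, 113.58502564]), array([1.77503796]))
(178, 548) (array([714.25306978, -84.18667655, 113.72619361]), array([1.05269415]))
(588, 105) (array([628.95953415, 163.64788889, 191.67736983]), array([0.63515726]))
```

View pics/g3.png

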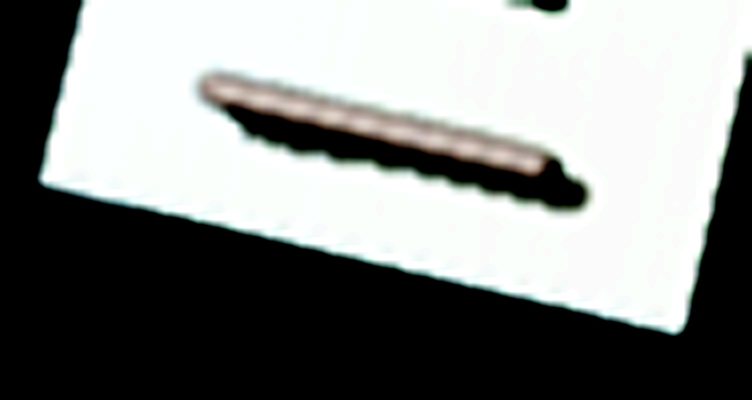

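Run:
```python
from h import *
st();print(toolshift([538,65.5,240]))
```

```text
t 14.58 pos [501.4 333.6 234.4] F [-0.6 -0.2 -0. ] gap 50.3
[[ 0.198  0.98  -0.002]
 [ 0.98  -0.198 -0.002]
 [-0.002 -0.002 -1.   ]]
[-255.58093398   88.83440432   -5.275065  ]
```

Request:
step_arm --pt "60 -36 12 -6 0" --pt "60 -72 25 -6 0.033" --pt "60 -108 37 -6 0.033" --pt "60 -144 50 -6 0.033" --pt "60 -180 62 -6 0.033" --pt "60 -216 75 -6 0.033" --pt "60 -250 87 -6 0.033" --pt "60 -256 89 -6 0.033"

```text
t: 15.25
position: [538.7, 61.1, 240.6]
tool_rot: [-2.467, -1.945, 0.005]
force: [1.0, 0.3, 0.9]
finger_gap: 0.703
```

Request:
step_arm --pt "60 0 0 0 0" --pt "60 0 0 10 0" --pt "60 0 0 20 0" --pt "60 0 0 30 0" --pt "60 0 0 40 0" --pt "60 0 0 40 0" --pt "60 0 0 40 0" --pt "60 0 0 40 0"

```text
t: 15.92
position: [539.0, 66.1, 201.8]
tool_rot: [-2.463, -1.95, 0.0]
force: [-0.5, -0.1, -0.1]
finger_gap: 0.704
```

Run:
```python
from h import *
st();print(toolshift([538,65.5,143]))
snap("scene","s7",(300,120,420,210),6);snap("top","t7",(205,140,325,240),6)
```

```text
t 15.92 pos [539.   66.1 201.8] F [-0.5 -0.1 -0.1] gap 60.1
[[ 0.229  0.973 -0.   ]
 [ 0.973 -0.229 -0.   ]
 [-0.    -0.    -1.   ]]
[-0.78744466 -0.83997764 58.80813427]
```

View pics/s7.png

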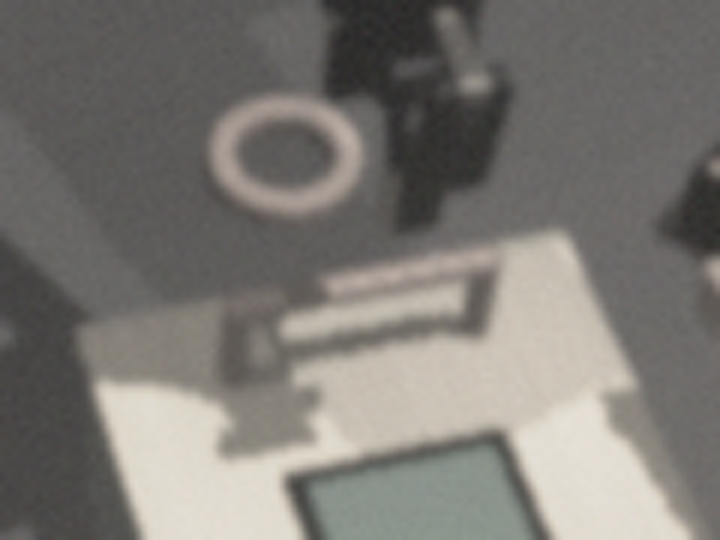

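View pics/t7.png

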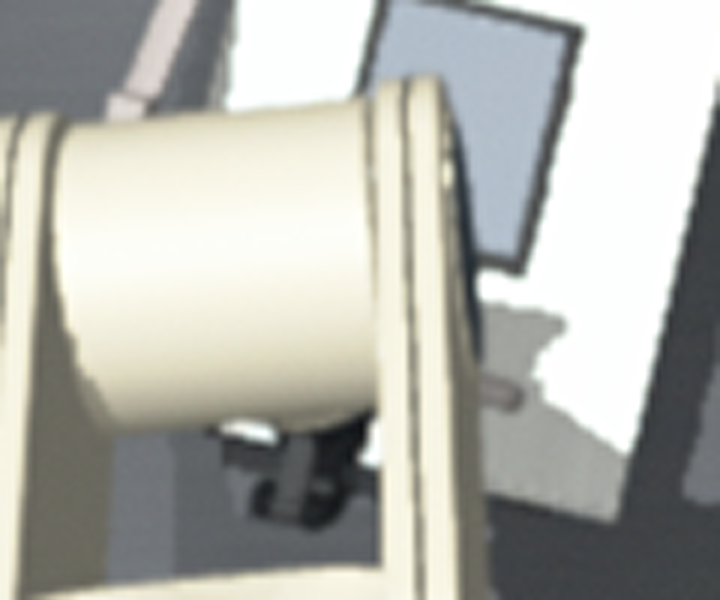

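Scene crop: the fingers are above the handle bar, whose right part runs (330,285)–(495,255), with no obstruction. Descending astride the bar.

Request:
step_arm --pt "60 -1 -1 10 0" --pt "60 -1 -1 20 0" --pt "60 -1 -1 30 0" --pt "60 -1 -1 40 0" --pt "60 -1 -1 50 0" --pt "60 -1 -1 59 0" --pt "60 -1 -1 59 0" --pt "60 -1 -1 59 0"

```text
t: 16.68
position: [537.4, 64.8, 142.1]
tool_rot: [-2.463, -1.949, 0.002]
force: [0.4, -0.0, -0.4]
finger_gap: 0.704
```

Run:
```python
from h import *
st()
snap("scene","s8",(300,120,420,210),6)
```

```text
t 16.68 pos [537.4  64.8 142.1] F [ 0.4 -0.  -0.4] gap 60.1
[[ 0.23   0.973 -0.002]
 [ 0.973 -0.23  -0.   ]
 [-0.001 -0.002 -1.   ]]
```

View pics/s8.png

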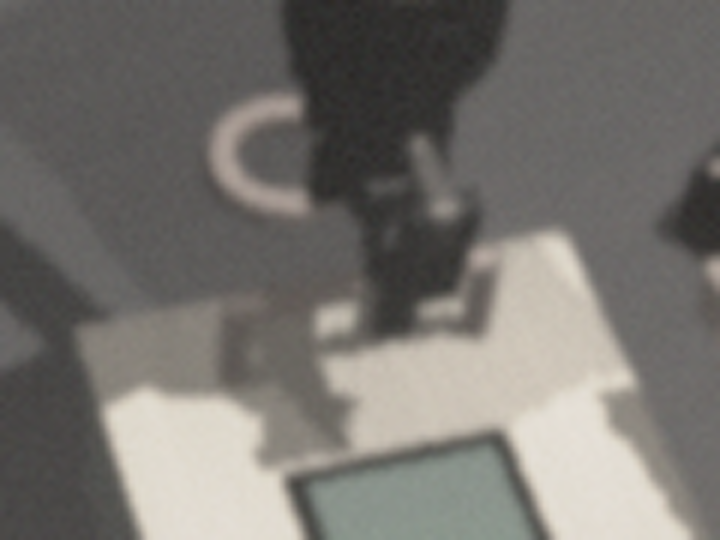

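The rear finger stands in front of the bar at (390,320), between the posts at about (245,340) and (480,300). Closing gently.

Request:
step_arm --pt "30 0 0 0 0" --pt "20 0 0 0 0" --pt "15 0 0 0 0" --pt "0 0 0 0 0" --pt "0 0 0 0 0" --pt "0 0 0 0 0" --pt "0 0 0 0 0" --pt "0 0 0 0 0" --force 20

```text
t: 17.4
position: [537.8, 64.9, 143.0]
tool_rot: [2.464, 1.949, 0.0]
force: [0.1, 0.6, -0.1]
finger_gap: 0.001
```

Run:
```python
from h import *
s,_=st();print(s["moment"])
```

```text
t 17.4 pos [537.8  64.9 143. ] F [ 0.1  0.6 -0.1] gap 0.1
[[ 0.23   0.973  0.   ]
 [ 0.973 -0.23  -0.   ]
 [-0.     0.    -1.   ]]
[ 0.0022346  -0.01339509 -0.05178468]
```

Run:
```python
from h import *
c=lambda im:np.clip((im.astype(float)-20)*2,0,255).astype(np.uint8)
a=np.mean([cams.snapshot("scene")[:,:,::-1] for _ in range(4)],0);b=cams.snapshot("top")[:,:,::-1]
save(c(a),"s9",(325,140,405,200),9);save(b,"t9",(205,140,325,240),6)
s=sensors.read_state();p=s["position"]
for z in(-14,5,40):print(z,np.round((proj(p+[0,0,z],"scene")-[325,140]+.5)*9))
for X in[(551.5,117,149),(527,14,149),(536.6,66,149),(539.4,64.7,149)]:print(X,np.round((proj(X,"scene")-[325,140]+.5)*9))
```

```text
-14 [305. 299.]
5 [312. 252.]
40 [325. 162.]
(551.5, 117, 149) [514. 214.]
(527, 14, 149) [117. 292.]
(536.6, 66, 149) [313. 245.]
(539.4, 64.7, 149) [315. 254.]
```

View pics/s9.png

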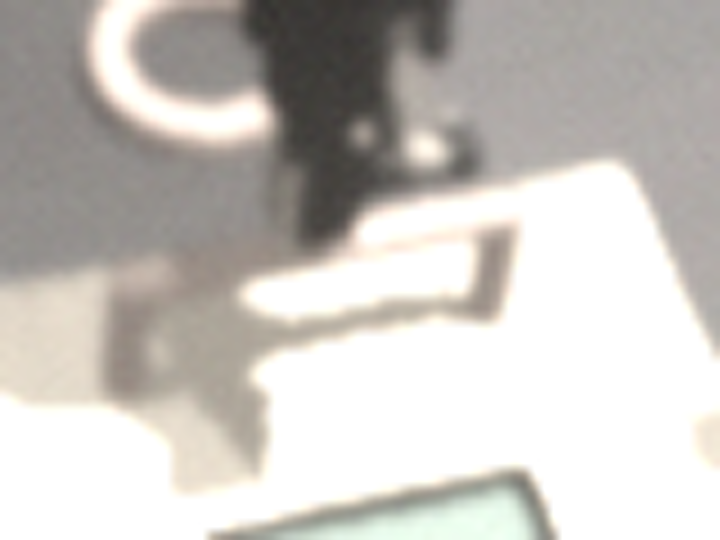

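View pics/t9.png

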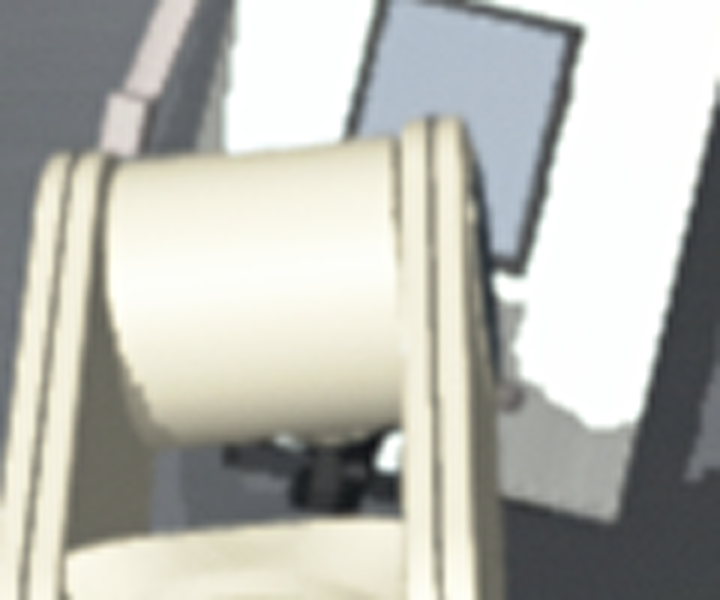

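Run:
```python
from h import *
p=np.array([537.4,64.8,142.5]);y=np.array([.973,-.23,0]);x=np.array([.23,.973,0])
print("s8")
for d in(30,42,-30,-42):
  for z in(-14,-5,10,40):
    print(d,z,[np.round((proj(p+y*d+x*w+[0,0,z],"scene")-[300,120]+.5)*6) for w in(-11,11)])
print("s4");p=np.array([501,324.6,131])
for d in(9,20,-9,-20):
  for z in(-14,0,20): print(d,z,[np.round((proj(p+y*d+x*w+[0,0,z],"scene")-[420,100]+.5)*12) for w in(-11,11)])
```

```text
s8
30 -14 [array([349., 385.]), array([404., 374.])]
30 -5 [array([351., 370.]), array([407., 359.])]
30 10 [array([355., 346.]), array([411., 335.])]
30 40 [array([362., 295.]), array([420., 284.])]
42 -14 [array([359., 409.]), array([414., 398.])]
42 -5 [array([361., 395.]), array([417., 384.])]
42 10 [array([365., 371.]), array([421., 359.])]
42 40 [array([372., 320.]), array([430., 308.])]
-30 -14 [array([303., 267.]), array([356., 256.])]
-30 -5 [array([304., 252.]), array([358., 242.])]
-30 10 [array([307., 227.]), array([361., 216.])]
-30 40 [array([313., 175.]), array([369., 164.])]
-42 -14 [array([294., 244.]), array([347., 234.])]
-42 -5 [array([295., 229.]), array([349., 219.])]
-42 10 [array([298., 204.]), array([352., 194.])]
-42 40 [array([304., 152.]), array([359., 141.])]
s4
9 -14 [array([184., 396.]), array([279., 378.])]
9 0 [array([199., 349.]), array([296., 331.])]
9 20 [array([222., 280.]), array([320., 262.])]
20 -14 [array([205., 432.]), array([301., 414.])]
20 0 [array([221., 386.]), array([318., 367.])]
20 20 [array([244., 317.]), array([343., 299.])]
-9 -14 [array([150., 336.]), array([244., 319.])]
-9 0 [array([165., 289.]), array([260., 272.])]
-9 20 [array([187., 220.]), array([284., 203.])]
-20 -14 [array([129., 301.]), array([223., 283.])]
-20 0 [array([144., 254.]), array([239., 236.])]
-20 20 [array([166., 185.]), array([262., 167.])]
```

Run:
```python
import numpy as np,cv2
a=np.load("s4.npy")[80:170,390:490];cv2.imwrite("pics/s4c.png",np.clip((cv2.resize(a,None,fx=7,fy=6.5,interpolation=cv2.INTER_CUBIC)-10)*4,0,255).astype(np.uint8))
```

```text
(no output)
```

View pics/s4c.png

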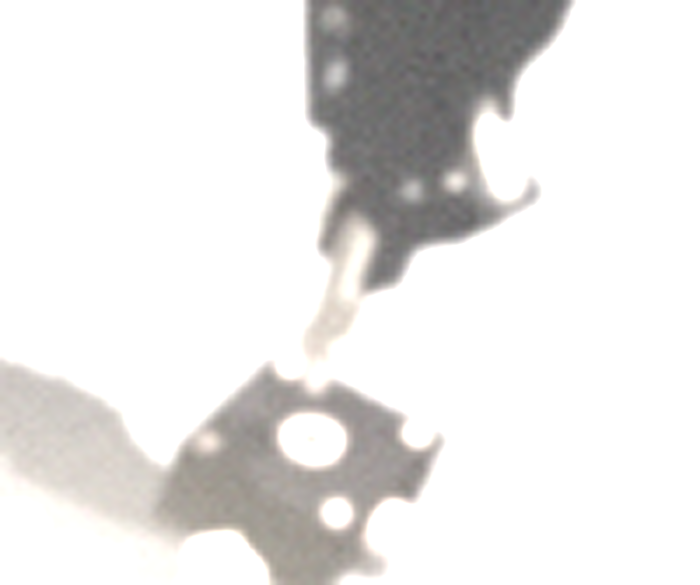

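The jaws closed on nothing: in the scene crop the fingertips end just above the bar at (315,245), so they sit higher than I computed. I reopen, go lower with margin above the cover, and look.

Request:
step_arm --pt "60 0 0 -5 0" --pt "60 0 0 -5 0" --pt "60 0 0 -5 0" --pt "60 0 0 -5 0" --pt "60 0 0 0 0" --pt "60 0 0 5 0" --pt "60 0 0 10 0" --pt "60 0 0 15 0"

```text
t: 18.32
position: [537.5, 64.8, 127.1]
tool_rot: [-2.463, -1.949, 0.001]
force: [-0.3, 0.4, 0.2]
finger_gap: 0.701
```

Run:
```python
from h import *
st()
a=np.mean([cams.snapshot("scene")[:,:,::-1] for _ in range(4)],0)
save(np.clip((a-10)*1.6,0,255).astype(np.uint8),"s10",(320,120,410,200),8)
p=sensors.read_state()["position"];y=np.array([.973,-.23,0]);x=np.array([.23,.973,0])
for d in(30,-30):
  for z in(-14,10,30): print(d,z,np.round((proj(p+y*d+[0,0,z],"scene")-[320,120]+.5)*8))
```

```text
t 18.32 pos [537.5  64.8 127.1] F [-0.3  0.4  0.2] gap 59.8
[[ 0.23   0.973 -0.001]
 [ 0.973 -0.23  -0.   ]
 [-0.    -0.001 -1.   ]]
30 -14 [338. 537.]
30 10 [346. 487.]
30 30 [353. 443.]
-30 -14 [275. 381.]
-30 10 [282. 329.]
-30 30 [288. 284.]
```

View pics/s10.png

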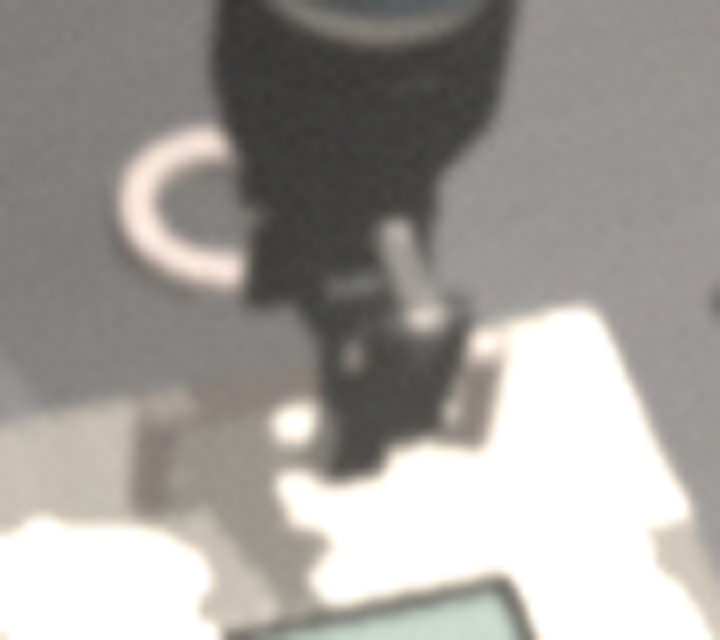

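Run:
```python
from h import *
a=np.mean([cams.snapshot("scene")[:,:,::-1] for _ in range(4)],0)
save(np.clip(a,0,255).astype(np.uint8),"s11",(335,150,385,190),14)
```

```text
(no output)
```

View pics/s11.png

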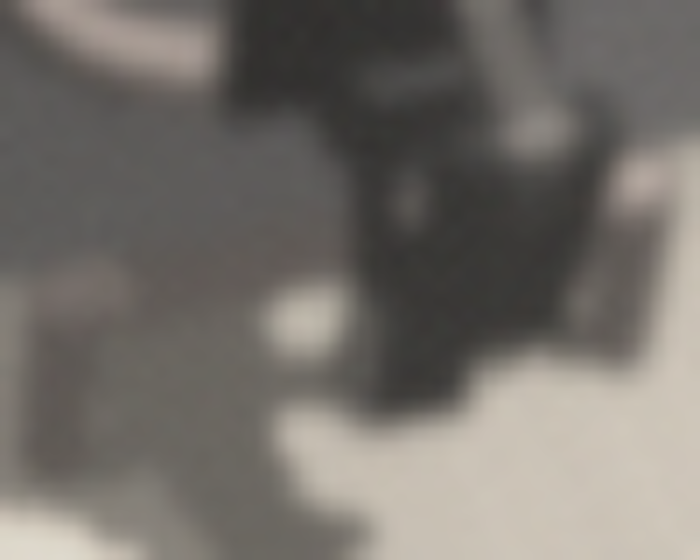

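The near fingertip shows at px (364.6,178.9), which corresponds to z≈144, about 30 mm above where tcp_to_tips would put it. That agrees with the empty closing. I go 8 mm lower, slowly, and check force.

Request:
step_arm --pt "60 0 0 1 0" --pt "60 0 0 2 0" --pt "60 0 0 3 0" --pt "60 0 0 4 0" --pt "60 0 0 5 0" --pt "60 0 0 6 0" --pt "60 0 0 7 0" --pt "60 0 0 8 0"

```text
t: 19.38
position: [537.8, 64.9, 119.8]
tool_rot: [-2.464, -1.949, 0.0]
force: [0.4, 1.0, -0.7]
finger_gap: 0.703
```

Request:
step_arm --pt "30 0 0 0 0" --pt "20 0 0 0 0" --pt "15 0 0 0 0" --pt "0 0 0 0 0" --pt "0 0 0 0 0" --pt "0 0 0 0 0" --pt "0 0 0 0 0" --pt "0 0 0 0 0" --force 20

```text
t: 20.05
position: [539.0, 64.7, 120.2]
tool_rot: [2.462, 1.948, 0.003]
force: [4.7, -2.0, -2.5]
finger_gap: 0.129
```

Run:
```python
from h import *
st()
a=np.mean([cams.snapshot("scene")[:,:,::-1] for _ in range(4)],0)
save(np.clip(a*1.3,0,255).astype(np.uint8),"s12",(320,120,410,200),8)
```

```text
t 20.05 pos [539.   64.7 120.2] F [ 4.7 -2.  -2.5] gap 11.0
[[ 0.23   0.973  0.002]
 [ 0.973 -0.23  -0.   ]
 [ 0.     0.002 -1.   ]]
```

View pics/s12.png

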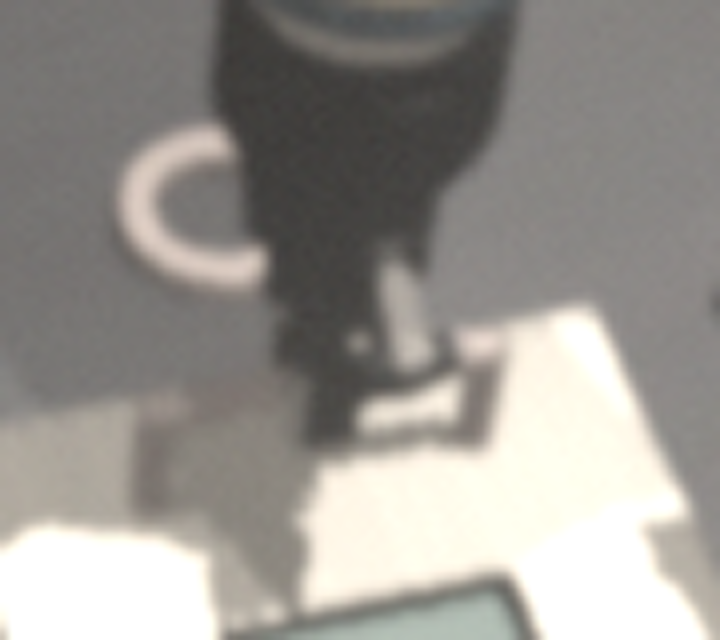

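Gripped: the gap reads 11 mm on the 12 mm bar. Working out the arc.

Run:
```python
import numpy as np
r=np.hypot(205,45);p=np.arctan2(45,205)
def d(A,A0=0): return round(-r*np.cos(p+A)+r*np.cos(p+A0),1),round(-(r*np.sin(p+A)-r*np.sin(p+A0)),1)
print([d(A) for A in np.linspace(.04,.28,7)]);print([d(A,.28) for A in np.arange(.31,.52,.03)])
```

```text
[(np.float64(2.0), np.float64(-8.2)), (np.float64(4.3), np.float64(-16.2)), (np.float64(6.9), np.float64(-24.2)), (np.float64(9.8), np.float64(-32.1)), (np.float64(13.0), np.float64(-39.8)), (np.float64(16.6), np.float64(-47.4)), (np.float64(20.4), np.float64(-54.9))]
[(np.float64(3.1), np.float64(-5.5)), (np.float64(6.3), np.float64(-10.9)), (np.float64(9.7), np.float64(-16.2)), (np.float64(13.3), np.float64(-21.4)), (np.float64(17.0), np.float64(-26.5)), (np.float64(20.9), np.float64(-31.4)), (np.float64(24.9), np.float64(-36.3)), (np.float64(29.0), np.float64(-41.0))]
```

Request:
step_arm --pt "0 0 1.5 0 0" --pt "0 0 1.5 0 0" --pt "0 0 1.5 0 0" --pt "0 0 1.5 0 0" --pt "0 0 1.5 0 0" --pt "0 0 1.5 0 0" --pt "0 0 1.5 0 0" --pt "0 0 1.5 0 0" --force 70

```text
t: 20.92
position: [538.9, 64.6, 119.9]
tool_rot: [-2.463, -1.949, 0.001]
force: [-2.6, 1.0, 4.3]
finger_gap: 0.112
```

Request:
step_arm --pt "0 0 2 -8.2 0" --pt "0 0 4.3 -16.2 0" --pt "0 0 6.9 -24.2 0" --pt "0 0 9.8 -32.1 0" --pt "0 0 13 -39.8 0" --pt "0 0 16.6 -47.4 0" --pt "0 0 20.4 -54.9 0" --pt "0 0 20.4 -54.9 0"

```text
t: 21.58
position: [558.5, 60.0, 176.4]
tool_rot: [-2.463, -1.948, 0.002]
force: [-6.8, 4.6, -2.8]
finger_gap: 0.103
```

```bash
cat > ang.py <<'E'
from h import *
P=np.array([sensors.read_state()["position"]])
r=np.hypot(205,45);p=np.arctan2(45,205);ref=np.array([538.9,64.6,119.9])
d=P[0]-ref; gx=d@[.973,-.23,0]
print("pos",P[0],"gx",gx,"dz",d[2],"A from z",np.arcsin((45+d[2])/r)-p,"A from x",np.arccos((205-gx)/r)-p,"atan",np.arctan2(45+d[2],205-gx)-p,"r",np.hypot(45+d[2],205-gx)-r)
E
python3 ang.py; python3 -c "
from h import *
st()"
```

```text
pos [558.53355495  59.96090555 176.37391751] gx 20.170440695197176 dz 56.47391751337889 A from z 0.28854468451391374 A from x 0.27749975157272483 atan 0.28600050962816875 r 0.9719256318580278
t 21.58 pos [558.5  60.  176.4] F [-6.8  4.6 -2.8] gap 8.8
[[ 0.23   0.973 -0.002]
 [ 0.973 -0.23   0.   ]
 [-0.    -0.002 -1.   ]]
```

```bash
python3 - <<'E'
from h import *
a=np.mean([cams.snapshot("scene")[:,:,::-1] for _ in range(4)],0)
save(np.clip(a*1.2,0,255).astype(np.uint8),"s13",(310,110,450,250),4)
st()
E
python3 ang.py
```

```text
t 21.78 pos [558.   60.1 175.4] F [-5.9  5.3 -2.9] gap 9.5
[[ 0.23   0.973 -0.002]
 [ 0.973 -0.23   0.   ]
 [-0.    -0.002 -1.   ]]
pos [558.01805696  60.07322306 175.40374012] gx 19.64302811449447 dz 55.50374011591708 A from z 0.28327160021931697 A from x 0.27216941862504673 atan 0.2807633378032604 r 0.9702345772982142
```

View pics/s13.png

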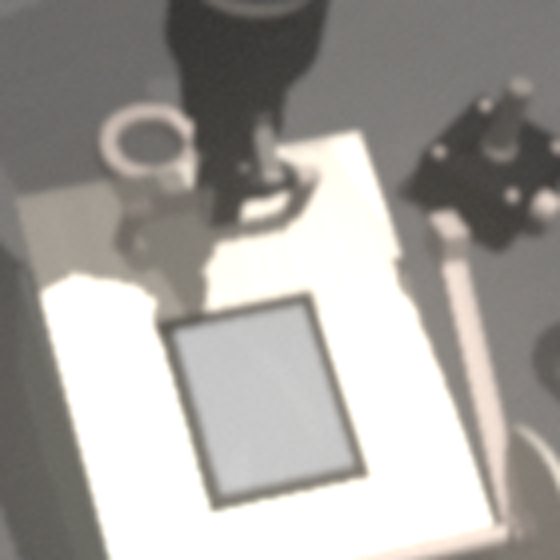

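The cover follows the gripper: its front edge is raised, the bar still lies between the fingers at (270,190), and the probe stands in the box at (510,120). Continuing to about 0.50 rad.

Request:
step_arm --pt "0 0 3.1 -5.5 0" --pt "0 0 6.3 -10.9 0" --pt "0 0 9.7 -16.2 0" --pt "0 0 13.3 -21.4 0" --pt "0 0 17 -26.5 0" --pt "0 0 20.9 -31.4 0" --pt "0 0 24.9 -36.3 0" --pt "0 0 24.9 -36.3 0"

```text
t: 22.45
position: [581.4, 54.6, 212.3]
tool_rot: [-2.461, -1.947, 0.005]
force: [-11.3, 5.9, 1.3]
finger_gap: 0.113
```

```bash
python3 - <<'E'
from h import *
a=np.mean([cams.snapshot("scene")[:,:,::-1] for _ in range(6)],0);np.save("s14.npy",a)
b=np.mean([cams.snapshot("top")[:,:,::-1] for _ in range(3)],0);np.save("t14.npy",b)
save(np.clip(a*1,0,255).astype(np.uint8),"s14",(310,130,450,260),5)
save(np.clip(b*1,0,255).astype(np.uint8),"t14",(205,80,325,240),4)
for q in("mark_tip","cover_edge"):
  for n in("scene","top"): print(n,q,[(np.round(d["location"],1).tolist(),round(d["conf"],2)) for d in spotter.spot_point(q,n)][:4])
st()
E
python3 ang.py
```

```text
scene mark_tip [([619.8, 166.0, 196.0], 0.6)]
top mark_tip []
scene cover_edge [([551.9, 166.2, 210.7], 0.79)]
top cover_edge [([554.4, 173.0, 212.5], 0.87), ([505.7, 332.4, 44.6], 0.43)]
t 23.1 pos [580.8  54.7 211.6] F [-10.4   5.2   1.3] gap 9.7
[[ 0.23   0.973 -0.005]
 [ 0.973 -0.23   0.001]
 [-0.    -0.005 -1.   ]]
pos [580.81646866  54.7359059  211.63037585] gx 43.05346564496955 dz 91.73037585139852 A from z 0.4934307602733529 A from x 0.47334062146631833 atan 0.48508672166275874 r 2.0668949352534014
```

View pics/s14.png

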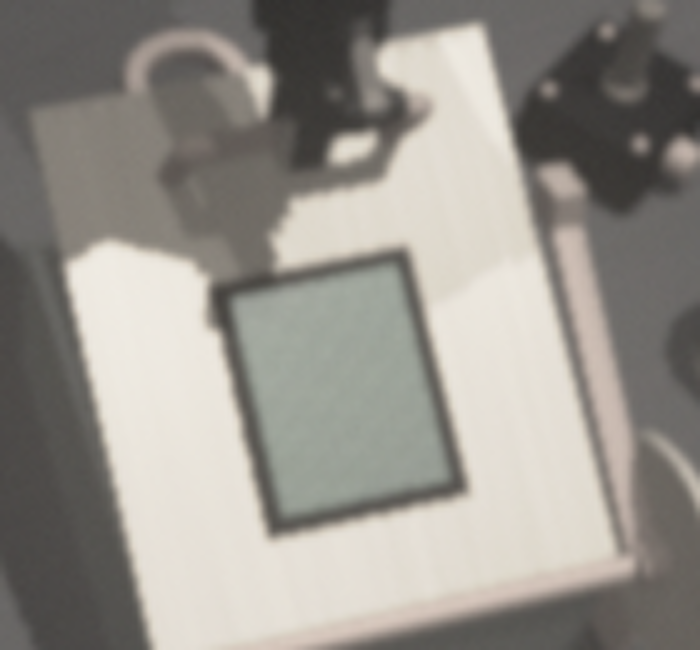

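View pics/t14.png

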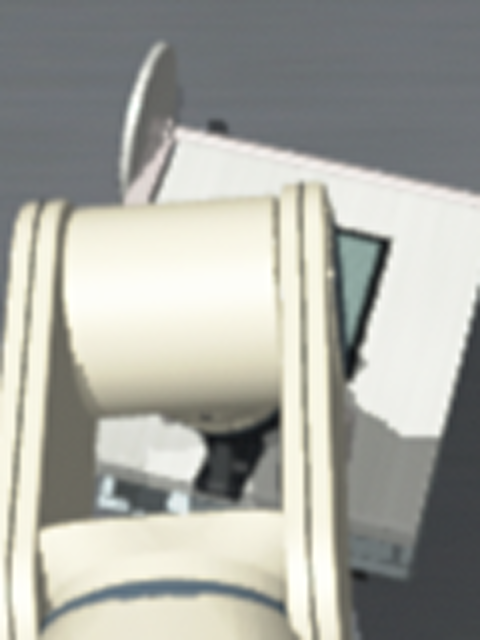

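Run:
```python
import numpy as np
a=np.load("s14.npy").mean(2)
for r in range(160,244,4):
    print(r,400+(r-160)//4*1, np.round(a[r,405:445]).astype(int))
```

```text
160 400 [218 219 217 217 219 221 219 193 135  83  65  59  60  57  58  59  61  59
  58  58  58  57  56  56  56  55  56  56  56  57  63  77  95  99  84  66
  61  79 113 147]
164 401 [217 218 218 217 216 215 214 212 191 148 111 103 119 144 161 166 168 166
 156 126  90  67  58  57  57  55  57  57  57  56  54  55  55  56  54  56
  60  70  80  91]
168 402 [217 216 217 218 216 215 215 214 208 188 144 108  97  97 113 139 159 167
 166 160 152 134 100  74  62  58  57  58  58  57  57  57  60  65  75  79
  78  78  76  79]
172 403 [217 216 216 217 217 216 215 214 213 207 183 136 103  93  95 103 115 123
 124 124 124 119 111 105 102  97  91  81  76  74  78  86  95 101 105 104
 106 106 105 104]
176 404 [215 216 215 214 216 215 214 213 213 212 206 184 144 114 107 130 161 176
 179 178 173 156 128 110 108 107 108 107 107 106 107 105 106 105 105 104
 105 105 105 105]
180 405 [215 214 215 214 214 216 216 215 212 214 215 212 196 152 119 120 146 177
 190 190 185 175 154 125 109 107 108 107 105 106 107 106 106 106 106 105
 106 105 105 105]
184 406 [217 220 223 224 227 228 229 229 228 228 228 228 224 208 159
[... 1811 characters left out ...]
102 102 110]
228 417 [219 222 221 220 220 221 220 220 219 218 220 220 222 222 221 220 220 221
 220 218 218 217 218 217 205 166 128 138 171 183 169 140 120 112 107 103
 102 102 101 102]
232 418 [221 221 220 219 219 220 220 220 218 217 216 218 220 221 221 219 219 219
 219 219 218 217 216 216 216 205 170 131 140 169 173 152 128 117 113 106
 102 103 103 101]
236 419 [219 219 219 219 218 218 219 219 218 217 216 216 217 218 220 219 219 217
 218 219 217 217 216 216 215 215 202 168 131 138 161 157 132 118 115 111
 105 102 100 101]
240 420 [218 218 218 218 217 217 217 218 217 217 216 215 215 217 217 218 218 217
 216 217 216 216 215 214 214 212 209 196 166 144 147 149 140 135 125 117
 115 113 108 103]
```

```bash
cat > mfit.py <<'E'
from h import *
from scipy.optimize import least_squares
import sys
def cross(row,i0,i1,lev,rise):
    for i in range(i0,i1):
        a,b=row[i],row[i+1]
        if (rise and a<lev<=b) or (not rise and a>=lev>b): return i+(lev-a)/(b-a)
    return None
def meas(a,rows):
    C=[];L=[];Rr=[]
    for r in rows:
        row=a[r]
        # right pointer edge / valley search: start from bright cover at left
        x0=int(400)
        i=x0
        c=None
        for i in range(400,445):
            if row[i]>150 and row[i+1]<=150 or (row[i]-row[i+1]>25): 
                break
        # valley
        v=i+int(np.argmin(row[i:i+6])); plat=row[i-3]; val=row[v]
        c=cross(row,i-2,v+1,(plat+val)/2,False)
        pk=v+int(np.argmax(row[v:v+7])); pv=row[pk]
        l=cross(row,v,pk+1,(val+pv)/2,True)
        bg=108; e=cross(row,pk,pk+9,(pv+bg)/2,False)
        C.append((c,r));L.append((l,r));Rr.append((e,r))
    return C,L,Rr
def line(pose,ang,y,z):
    hx,hy,yaw=pose;c,s=np.cos(yaw),np.sin(yaw)
    out=[]
    for u in(40,220):
        X=-u*np.cos(ang)+z*np.sin(ang);Z=u*np.sin(ang)+z*np.cos(ang)
        out.append(proj([hx+c*X-s*y,hy+s*X+c*y,104+Z],"scene"))
    return out
def xat(ln,r): (x0,y0),(x1,y1)=ln; return x0+(r-y0)*(x1-x0)/(y1-y0)
def run(npy,A,rows):
    a=np.load(npy).mean(2); C,L,E=meas(a,rows)
    print([tuple(np.round([c[0],l[0],e[0]],2)) for c,l,e in zip(C,L,E)][::4])
    def f(p):
        dx,dyaw,M,AA=p; pose=(737+dx*0.75,19.5+dx*.66,-.232+dyaw) 
        o=[xat(line(pose,AA,103,3),r)-c for c,r in C]+[xat(line(pose,M,107,-3),r)-c for c,r in L]+[xat(line(pose,M,121,3),r)-c for c,r in E]
        return np.array(o+[dx/5,(AA-A)/.005,dyaw/.005])
    s=least_squares(f,[0,0,.56,A]);n=len(rows)
    print("dx,dyaw,M,A",np.round(s.x,4),"diff",round(s.x[2]-s.x[3],4),"rms",[np.round(np.sqrt(np.mean(s.fun[i*n:(i+1)*n]**2)),2) for i in range(3)],np.round(s.fun[-3:],2))
if __name__=="__main__": run(sys.argv[1],float(sys.argv[2]),range(int(sys.argv[3]),int(sys.argv[4])))
E
python3 mfit.py s14.npy 0.485 182 214
```

```text
[(np.float64(418.25), np.float64(421.53), np.float64(427.58)), (np.float64(419.19), np.float64(422.47), np.float64(428.57)), (np.float64(420.23), np.float64(423.45), np.float64(429.57)), (np.float64(421.32), np.float64(424.39), np.float64(430.58)), (np.float64(422.33), np.float64(425.42), np.float64(431.49)), (np.float64(423.36), np.float64(426.36), np.float64(432.47)), (np.float64(424.44), np.float64(427.34), np.float64(433.44)), (np.float64(425.43), np.float64(428.33), np.float64(434.42))]Traceback (most recent call last):
  File "mfit.py", line 45, in <module>
    if __name__=="__main__": run(sys.argv[1],float(sys.argv[2]),range(int(sys.argv[3]),int(sys.argv[4])))
                             ~~~^^^^^^^^^^^^^^^^^^^^^^^^^^^^^^^^^^^^^^^^^^^^^^^^^^^^^^^^^^^^^^^^^^^^^^^^^
  File "mfit.py", line 43, in run
    s=least_squares(f,[0,0,.56,A]);n=len(rows)
    return func(*args, **kwargs)
    result = trf(vector_fun.fun, vector_fun.jac, x0, f0, J0, lb, ub, ftol, xtol,
                 gtol, max_nfev, x_scale, loss_function, tr_solver,
                 tr_options.copy(), verbose, callback=c
[... 432 characters left out ...]
 self.f(x, *self.args, **self.kwargs)
           ~~~~~~^^^^^^^^^^^^^^^^^^^^^^^^^^^^^^
  File "mfit.py", line 41, in f
    o=[xat(line(pose,AA,103,3),r)-c for c,r in C]+[xat(line(pose,M,107,-3),r)-c for c,r in L]+[xat(line(pose,M,121,3),r)-c for c,r in E]
                                                       ~~~~^^^^^^^^^^^^^^^
  File "mfit.py", line 33, in line
    out.append(proj([hx+c*X-s*y,hy+s*X+c*y,104+Z],"scene"))
               ~~~~^^^^^^^^^^^^^^^^^^^^^^^^^^^^^^^^^^^^^^^
  File "h.py", line 5, in proj
    m=cams.camera_model(n); c=np.array(m["R"])@np.array(X,float)+np.array(m["t"]).ravel(); p=np.array(m["K"])@c; return p[:2]/p[2]
ValueError: time passes only in moves, steps and waits
```

```bash
python3 - <<'E'
import re
s=open("h.py").read()
s=s.replace("def proj","import functools\n@functools.lru_cache(None)\ndef CM(n): return cams.camera_model(n)\ndef proj",1).replace("m=cams.camera_model(n)","m=CM(n)")
open("h.py","w").write(s)
E
python3 mfit.py s14.npy 0.485 182 214; python3 mfit.py s14.npy 0.495 182 214;  python3 -c "
from h import *
st()"
```

```text
[(np.float64(418.25), np.float64(421.53), np.float64(427.58)), (np.float64(419.19), np.float64(422.47), np.float64(428.57)), (np.float64(420.23), np.float64(423.45), np.float64(429.57)), (np.float64(421.32), np.float64(424.39), np.float64(430.58)), (np.float64(422.33), np.float64(425.42), np.float64(431.49)), (np.float64(423.36), np.float64(426.36), np.float64(432.47)), (np.float64(424.44), np.float64(427.34), np.float64(433.44)), (np.float64(425.43), np.float64(428.33), np.float64(434.42))]
dx,dyaw,M,A [0.505  0.0014 0.571  0.4839] diff 0.0871 rms [np.float64(0.1), np.float64(0.77), np.float64(0.69)] [ 0.1  -0.21  0.28]
[(np.float64(418.25), np.float64(421.53), np.float64(427.58)), (np.float64(419.19), np.float64(422.47), np.float64(428.57)), (np.float64(420.23), np.float64(423.45), np.float64(429.57)), (np.float64(421.32), np.float64(424.39), np.float64(430.58)), (np.float64(422.33), np.float64(425.42), np.float64(431.49)), (np.float64(423.36), np.float64(426.36), np.float64(432.47)), (np.float64(424.44), np.float64(427.34), np.float64(433.44)), (np.float64(425.43), np.float64(428.33), np.float64(434.42))]
dx,dyaw,M,A [0.1747 0.002  0.5798 0.4936] diff 0.0862 rms [np.float64(0.11), np.float64(0.79), np.float64(0.7)] [ 0.03 -0.28  0.4 ]
t 23.1 pos [580.8  54.7 211.6] F [-10.4   5.2   1.3] gap 9.7
[[ 0.23   0.973 -0.005]
 [ 0.973 -0.23   0.001]
 [-0.    -0.005 -1.   ]]
```

```bash
sed 's/line(pose,M,107,-3)/line(pose,M,107,3)/' mfit.py > mfit2.py; python3 mfit2.py s14.npy 0.49 182 214 | tail -1
python3 - <<'E'
from mfit import *
for M in(.5,.54,.58,.62):
    for y,z in((107,-3),(107,3),(121,3)):
        l=line((737,19.5,-.232),M,y,z);print(M,y,z,round((xat(l,210)-xat(l,182))/28,4),round(xat(l,182),2))
for A in(.47,.49,.51):
    l=line((737,19.5,-.232),A,103,3);print(A,round((xat(l,210)-xat(l,182))/28,4),round(xat(l,182),2))
E
```

```text
dx,dyaw,M,A [0.1466 0.0012 0.5496 0.4894] diff 0.0602 rms [np.float64(0.07), np.float64(0.19), np.float64(0.16)] [ 0.03 -0.12  0.24]
0.5 107 -3 0.2483 419.21
0.5 107 3 0.2486 420.33
0.5 121 3 0.2502 426.63
0.54 107 -3 0.2318 420.21
0.54 107 3 0.2319 421.34
0.54 121 3 0.2329 427.66
0.58 107 -3 0.2152 421.22
0.58 107 3 0.2153 422.36
0.58 121 3 0.2156 428.68
0.62 107 -3 0.1986 422.23
0.62 107 3 0.1985 423.38
0.62 121 3 0.1983 429.71
0.47 0.2605 417.77
0.49 0.2523 418.28
0.51 0.244 418.78
```

Run:
```python
import numpy as np
r=np.hypot(205,45);p=np.arctan2(45,205)
def d(A,A0=0): return round(-r*np.cos(p+A)+r*np.cos(p+A0),1),round(-(r*np.sin(p+A)-r*np.sin(p+A0)),1)
print(d(.515,.49),d(.535,.49),d(.555,.535),d(.545,.535))
```

```text
(np.float64(3.5), np.float64(-3.9)) (np.float64(6.3), np.float64(-7.0)) (np.float64(2.9), np.float64(-3.0)) (np.float64(1.4), np.float64(-1.5))
```

Request:
step_arm --pt "0 0 1 -1.3 0" --pt "0 0 2 -2.5 0" --pt "0 0 3 -3.8 0" --pt "0 0 4 -5 0" --pt "0 0 5 -6.2 0" --pt "0 0 6.3 -7.3 0" --pt "0 0 6.3 -7.3 0" --pt "0 0 6.3 -7.3 0"

```text
t: 23.77
position: [586.6, 53.4, 218.6]
tool_rot: [-2.46, -1.946, 0.007]
force: [-11.1, 4.9, 1.4]
finger_gap: 0.107
```

```bash
python3 - <<'E'
from h import *
a=np.mean([cams.snapshot("scene")[:,:,::-1] for _ in range(6)],0);np.save("s15.npy",a)
save(np.clip(a*1,0,255).astype(np.uint8),"s15",(380,130,450,250),5)
for q in("mark_tip","cover_edge"):
  for n in("scene","top"): print(n,q,[(np.round(d["location"],1).tolist(),round(d["conf"],2)) for d in spotter.spot_point(q,n)][:4])
st()
E
python3 ang.py; python3 mfit2.py s15.npy 0.53 182 214
python3 -c "
import numpy as np
a=np.load('s15.npy').mean(2)
for r in range(164,240,8):print(r,np.round(a[r,408:440]).astype(int))"
```

```text
scene mark_tip [([619.1, 170.4, 197.7], 0.69)]
top mark_tip []
scene cover_edge [([556.6, 167.1, 221.2], 0.89)]
top cover_edge [([554.4, 173.0, 212.5], 0.87), ([505.7, 332.4, 44.6], 0.43)]
t 24.27 pos [586.6  53.4 218.6] F [-10.8   6.1   0.9] gap 9.8
[[ 0.23   0.973 -0.006]
 [ 0.973 -0.23   0.001]
 [-0.    -0.006 -1.   ]]
pos [586.5879921   53.3647478  218.64896429] gx 48.984524322319125 dz 98.74896429238706 A from z 0.5383914350629317 A from x 0.5166431081553344 atan 0.5284155064035769 r 2.2619421763285175
[(np.float64(419.14), np.float64(421.83), np.float64(427.59)), (np.float64(419.91), np.float64(422.73), np.float64(428.56)), (np.float64(420.86), np.float64(423.71), np.float64(429.57)), (np.float64(421.85), np.float64(424.62), np.float64(430.56)), (np.float64(422.78), np.float64(425.6), np.float64(431.45)), (np.float64(423.76), np.float64(426.52), np.float64(432.45)), (np.float64(424.73), np.float64(427.52), np.float64(433.44)), (np.float64(425.72), np.float64(428.45), np.float64(434.39))]
dx,dyaw,M,A [-0.0975  0.0016  0.5607  0.5293] diff 0.0314 rms [np.float64(0.08), np.float64
[... 695 characters left out ...]
 108 108 109 108 108 105]
204 [220 220 220 221 221 221 219 219 220 220 220 218 219 218 217 213 191 150
 139 167 186 191 190 186 173 144 119 110 108 108 109 108]
212 [219 219 218 218 218 219 220 219 217 217 218 218 218 215 216 217 216 212
 191 150 141 170 186 190 190 186 171 143 117 110 109 108]
220 [217 218 217 216 216 216 218 218 219 218 216 216 217 217 216 215 215 214
 216 210 185 145 142 172 187 189 187 177 152 122 105 103]
228 [216 216 216 216 215 215 213 214 215 217 216 216 215 215 216 216 215 214
 212 213 213 204 175 137 139 172 183 170 140 120 113 105]
236 [215 214 213 213 214 213 212 212 211 212 213 214 214 214 214 214 214 213
 212 212 211 211 210 201 171 134 139 162 156 132 118 114]
```

View pics/s15.png

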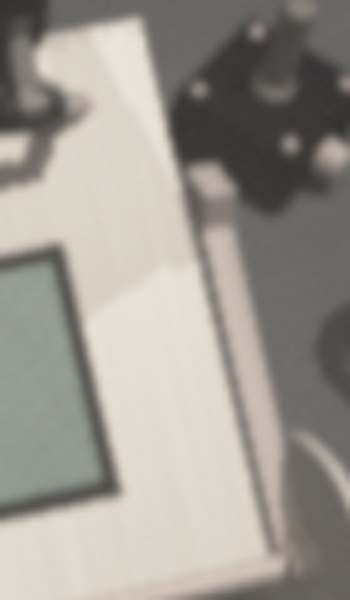

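```bash
cat > blur.py <<'E'
import numpy as np,sys
from scipy.optimize import least_squares
from scipy.stats import norm
rows=np.arange(184,216); xs=np.arange(408,446)
def go(files,fixD=None):
    I=[np.load(f).mean(2)[184:216,408:446] for f in files];n=len(files)
    rr=(rows-200)/10.
    def model(p):
        l=p[0]+p[1]*rr; e=p[2]+p[3]*rr; s=p[4];B=p[5]; out=[]
        for k in range(n):
            c0,c1,P,D=p[6+4*k:10+4*k]; c=c0+c1*rr
            if fixD: D=fixD
            F=lambda t:norm.cdf((xs[None]-t[:,None])/s)
            out.append(P+(D-P)*F(c)+(B-D)*F(l)+(108-B)*F(e))
        return out
    W=lambda:None
    def f(p): 
        m=model(p);o=[]
        for a,b in zip(m,I):
            d=a-b; cc=p[6]+p[7]*rr
            w=(xs[None]>(p[0]+p[1]*rr)[:,None]-9)&(xs[None]<(p[2]+p[3]*rr)[:,None]+4); o.append((d*w).ravel())
        return np.concatenate(o)
    p0=[425.7,2.4,431.7,2.4,1.,190]
    for k in range(n): p0+=[423,2.4,222,90]
    s=least_squares(f,p0,loss="soft_l1",f_scale=5);p=s.x
    print("ptr",np.round(p[:6],3))
    for k in range(n):
        c0,c1,P,D=p[6+4*k:10+4*k]
        for r in(-1.6,0,1.4):
            w=(p[2]-p[0])+(p[3]-p[1])*r; g=(p[0]-c0)+(p[1]-c1)*r
            print(files[k],"row",200+10*r,"gap",round(g,2),"width",round(w,2),"gap-2/7w",round(g-2/7*w,2),"-> dA",round((g-2/7*w)/(25.3-(r+1.8)*10*.41),4),"D",round(D if not fixD else fixD,0))
    print("cost",s.cost)
if __name__=="__main__":
    for D in(None,75,90,100): go(sys.argv[1:],D)
E
python3 blur.py s14.npy s15.npy
```

```text
ptr [425.358   2.356 431.926   2.387   1.045 190.064]
s14.npy row 184.0 gap 2.49 width 6.52 gap-2/7w 0.63 -> dA 0.0257 D 85.0
s14.npy row 200 gap 2.21 width 6.57 gap-2/7w 0.33 -> dA 0.0185 D 85.0
s14.npy row 214.0 gap 1.96 width 6.61 gap-2/7w 0.07 -> dA 0.0057 D 85.0
s15.npy row 184.0 gap 1.5 width 6.52 gap-2/7w -0.36 -> dA -0.0147 D 69.0
s15.npy row 200 gap 1.47 width 6.57 gap-2/7w -0.41 -> dA -0.0229 D 69.0
s15.npy row 214.0 gap 1.43 width 6.61 gap-2/7w -0.46 -> dA -0.0374 D 69.0
cost 2327.0877013408044
ptr [425.324   2.365 431.923   2.387   1.063 190.175]
s14.npy row 184.0 gap 2.33 width 6.56 gap-2/7w 0.45 -> dA 0.0185 D 75
s14.npy row 200 gap 2.07 width 6.6 gap-2/7w 0.18 -> dA 0.0102 D 75
s14.npy row 214.0 gap 1.84 width 6.63 gap-2/7w -0.06 -> dA -0.0046 D 75
s15.npy row 184.0 gap 1.53 width 6.56 gap-2/7w -0.34 -> dA -0.0139 D 75
s15.npy row 200 gap 1.51 width 6.6 gap-2/7w -0.37 -> dA -0.0209 D 75
s15.npy row 214.0 gap 1.49 width 6.63 gap-2/7w -0.4 -> dA -0.0332 D 75
cost 2748.5344682274563
ptr [425.451   2.354 431.93    2.386   1.022 189.905]
s14.npy row 184.0 gap 2.62 width 6.4
[... 209 characters left out ...]
gap-2/7w -0.09 -> dA -0.0037 D 90
s15.npy row 200 gap 1.71 width 6.48 gap-2/7w -0.14 -> dA -0.0079 D 90
s15.npy row 214.0 gap 1.68 width 6.52 gap-2/7w -0.19 -> dA -0.0153 D 90
cost 2506.7992363336557
ptr [425.554   2.346 431.938   2.386   0.982 189.647]
s14.npy row 184.0 gap 2.86 width 6.32 gap-2/7w 1.05 -> dA 0.0429 D 100
s14.npy row 200 gap 2.53 width 6.38 gap-2/7w 0.71 -> dA 0.0395 D 100
s14.npy row 214.0 gap 2.25 width 6.44 gap-2/7w 0.41 -> dA 0.0335 D 100
s15.npy row 184.0 gap 1.92 width 6.32 gap-2/7w 0.11 -> dA 0.0047 D 100
s15.npy row 200 gap 1.87 width 6.38 gap-2/7w 0.05 -> dA 0.0027 D 100
s15.npy row 214.0 gap 1.83 width 6.44 gap-2/7w -0.01 -> dA -0.0006 D 100
cost 2480.859505249641
```

Edge fits (parallelism of the cover and pointer edges, the gap against the strip width, and the strip's outer edge) all put the cover within about 0.01 rad below the mark. I make a small final lift, then check that it holds.

Request:
step_arm --pt "0 0 0.5 -0.5 0" --pt "0 0 0.9 -1 0" --pt "0 0 0.9 -1 0" --pt "0 0 0.9 -1 0" --pt "0 0 0.9 -1 0" --pt "0 0 0.9 -1 0" --pt "0 0 0.9 -1 0" --pt "0 0 0.9 -1 0"

```text
t: 24.93
position: [587.4, 53.2, 219.5]
tool_rot: [-2.46, -1.946, 0.007]
force: [-10.9, 6.5, -0.1]
finger_gap: 0.109
```

```bash
python3 - <<'E'
from h import *
a=np.mean([cams.snapshot("scene")[:,:,::-1] for _ in range(6)],0);np.save("s16.npy",a)
cv2.imwrite("pics/s16.png",a.astype(np.uint8))
st()
E
python3 ang.py
```

```text
t 25.23 pos [587.3  53.2 219.5] F [-9.7  6.4  0.1] gap 9.4
[[ 0.23   0.973 -0.007]
 [ 0.973 -0.23   0.001]
 [-0.    -0.007 -1.   ]]
pos [587.33624297  53.17384908 219.50072002] gx 49.756479118469066 dz 99.6007200234202 A from z 0.543975861077185 A from x 0.5221251073907576 atan 0.5338336543227686 r 2.27449377329566
```

Request:
step_arm --pt "0 0 0 0 0" --pt "0 0 0 0 0" --pt "0 0 0 0 0" --pt "0 0 0 0 0" --pt "0 0 0 0 0" --pt "0 0 0 0 0" --pt "0 0 0 0 0" --pt "0 0 0 0 0"

```text
t: 25.9
position: [587.4, 53.2, 219.5]
tool_rot: [-2.46, -1.946, 0.007]
force: [-10.4, 5.9, 0.2]
finger_gap: 0.111
```

```bash
python3 - <<'E'
from h import *
a=np.mean([cams.snapshot("scene")[:,:,::-1] for _ in range(6)],0);np.save("s17.npy",a)
b=np.load("s16.npy");print("change cover/pointer",np.abs(a-b)[130:240,330:440].mean(),np.abs(a-b)[130:240,330:440].max())
save(np.clip(a*1,0,255).astype(np.uint8),"s17",(305,110,465,260),5) if 0 else cv2.imwrite("pics/s17.png",cv2.resize(a[110:260,305:465],None,fx=4,fy=4,interpolation=cv2.INTER_CUBIC).clip(0,255).astype(np.uint8))
st()
E
python3 ang.py; python3 blur.py s14.npy s15.npy s17.npy
```

```text
change cover/pointer 0.6279292929292929 4.666666666666664
t 26.2 pos [587.3  53.2 219.5] F [-10.4   6.5   0.1] gap 9.4
[[ 0.23   0.973 -0.007]
 [ 0.973 -0.23   0.001]
 [-0.    -0.007 -1.   ]]
pos [587.34489663  53.18474564 219.49561135] gx 49.76239292293403 dz 99.59561135206135 A from z 0.5439422785459105 A from x 0.5221669762871051 atan 0.5338350330086341 r 2.2666844163608175
ptr [425.347   2.347 431.927   2.387   1.04  190.118]
s14.npy row 184.0 gap 2.49 width 6.52 gap-2/7w 0.63 -> dA 0.0256 D 85.0
s14.npy row 200 gap 2.19 width 6.58 gap-2/7w 0.31 -> dA 0.0176 D 85.0
s14.npy row 214.0 gap 1.94 width 6.63 gap-2/7w 0.04 -> dA 0.0035 D 85.0
s15.npy row 184.0 gap 1.49 width 6.52 gap-2/7w -0.37 -> dA -0.015 D 68.0
s15.npy row 200 gap 1.45 width 6.58 gap-2/7w -0.43 -> dA -0.024 D 68.0
s15.npy row 214.0 gap 1.41 width 6.63 gap-2/7w -0.48 -> dA -0.0398 D 68.0
s17.npy row 184.0 gap 1.37 width 6.52 gap-2/7w -0.49 -> dA -0.02 D 65.0
s17.npy row 200 gap 1.36 width 6.58 gap-2/7w -0.51 -> dA -0.0287 D 65.0
s17.npy row 214.0 gap 1.36 width 6.63 gap-2/7w -0.54 -> dA -0.0441 D 65.0
cost 3555.982933
[... 1437 characters left out ...]
   2.342 431.938   2.386   0.978 189.718]
s14.npy row 184.0 gap 2.87 width 6.31 gap-2/7w 1.07 -> dA 0.0436 D 100
s14.npy row 200 gap 2.54 width 6.38 gap-2/7w 0.71 -> dA 0.0399 D 100
s14.npy row 214.0 gap 2.25 width 6.44 gap-2/7w 0.41 -> dA 0.0334 D 100
s15.npy row 184.0 gap 1.93 width 6.31 gap-2/7w 0.13 -> dA 0.0052 D 100
s15.npy row 200 gap 1.88 width 6.38 gap-2/7w 0.05 -> dA 0.0031 D 100
s15.npy row 214.0 gap 1.83 width 6.44 gap-2/7w -0.01 -> dA -0.0008 D 100
s17.npy row 184.0 gap 1.81 width 6.31 gap-2/7w 0.0 -> dA 0.0002 D 100
s17.npy row 200 gap 1.8 width 6.38 gap-2/7w -0.02 -> dA -0.0014 D 100
s17.npy row 214.0 gap 1.79 width 6.44 gap-2/7w -0.05 -> dA -0.0041 D 100
cost 3798.29427386713
```

View pics/s17.png

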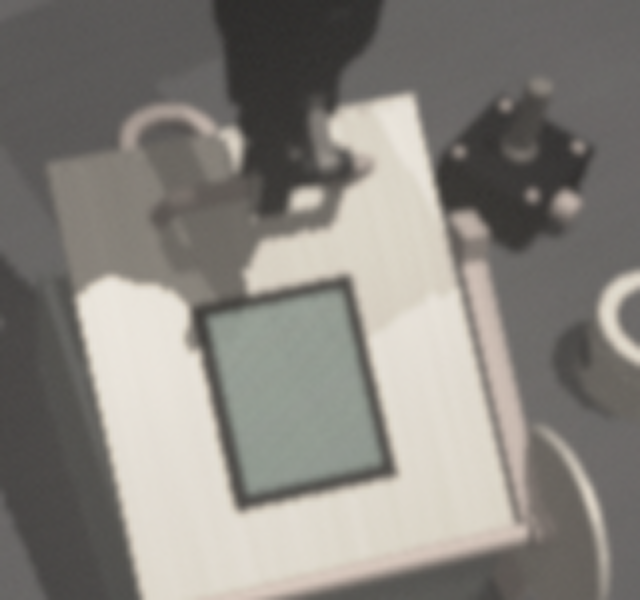

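View pics/s16.png

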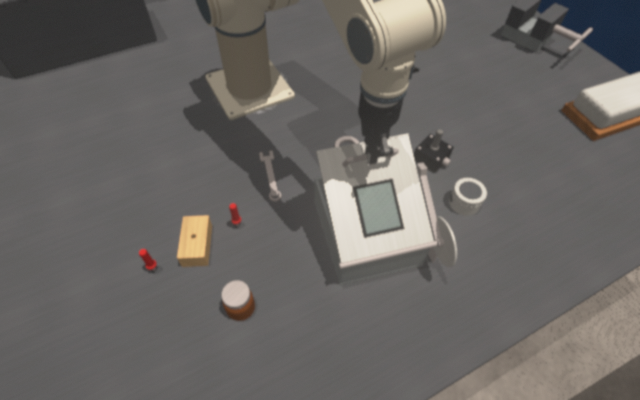

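Run:
```python
from h import *
c,s=np.cos(-.232),np.sin(-.232)
def W(u,y,z,A):
    X=-u*np.cos(A)+z*np.sin(A);Z=u*np.sin(A)+z*np.cos(A);return [737+c*X-s*y,19.5+s*X+c*y,104+Z]
for A in(.5,.52,.54,.56,.58): print(A,"corner",np.round(proj(W(240,103,3,A),"scene"),1),"Lcorner",np.round(proj(W(240,-103,3,A),"scene"),1),"tip",np.round(proj(W(175,114,0,A),"scene"),1), "r165",np.round(proj(W(165,114,10,A),"scene"),1),"tipTop0",np.round(proj(W(175,114,0,A),"top"),1))
a=np.load("s17.npy");save(a.clip(0,255).astype(np.uint8),"z1",(400,125,440,185),10)
b=cv2.imread("pics/top0.png");save(b,"z2",(212,140,242,172),14)
for n in("s15","s17"):
  pass
for _ in range(2):
  cams.snapshot("scene")
  for q in("mark_tip","cover_edge"): print(q,[(np.round(d["location"],1).tolist(),round(d["conf"],2)) for d in spotter.spot_point(q,"scene")][:2])
```

```text
0.5 corner [407.  135.5] Lcorner [315.9 152.7] tip [418.3 163.4] r165 [421.1 166.9] tipTop0 [224.3 166.7]
0.52 corner [407.7 134.9] Lcorner [316.2 152.2] tip [418.9 163.1] r165 [421.7 166.7] tipTop0 [224.2 165.8]
0.54 corner [408.5 134.4] Lcorner [316.5 151.7] tip [419.5 162.8] r165 [422.3 166.5] tipTop0 [224.1 164.9]
0.56 corner [409.3 133.9] Lcorner [316.9 151.3] tip [420.1 162.6] r165 [422.9 166.4] tipTop0 [224.1 164. ]
0.58 corner [410.1 133.5] Lcorner [317.2 151. ] tip [420.7 162.3] r165 [423.5 166.3] tipTop0 [224. 163.]
mark_tip [([621.7, 170.4, 194.1], 0.82)]
cover_edge [([557.4, 163.8, 223.1], 0.92)]
mark_tip [([620.7, 168.0, 200.8], 0.8)]
cover_edge [([559.0, 165.1, 221.1], 0.78)]
```

View pics/z1.png

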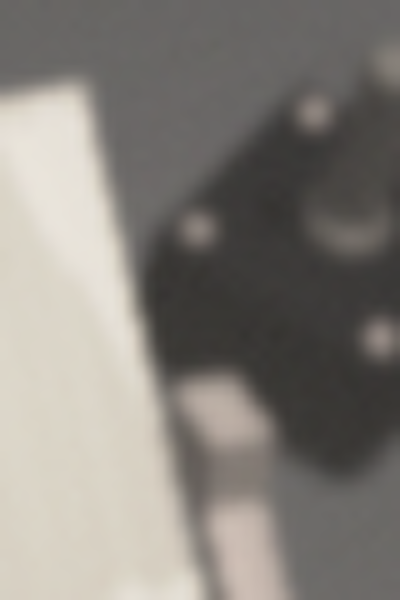

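View pics/z2.png

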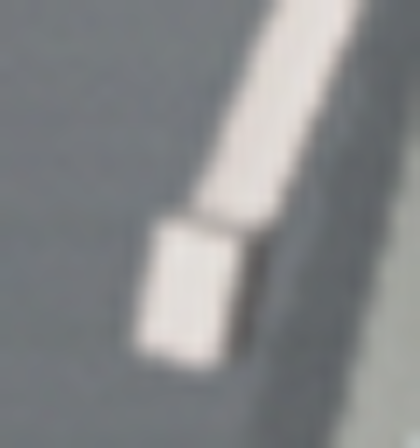

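Run:
```python
from h import *
def Wp(h,yaw,u,y,z,A):
    c,s=np.cos(yaw),np.sin(yaw)
    X=-u*np.cos(A)+z*np.sin(A);Z=u*np.sin(A)+z*np.cos(A);return [h[0]+c*X-s*y,h[1]+s*X+c*y,104+Z]
from scipy.optimize import least_squares
# top0: front corners from g3 & hinge-rod ends; fit h,yaw in top only
o=[((240,103,3),(42,183)),((240,-103,3),(683,333))]
f8=lambda x,y:np.array([(x+.5)/8-.5+222,(y+.5)/8-.5+185])
bar=[((205,53,48),(203,87)),((205,-53,48),(553,161))]
def f(p,ex=False):
    r=[proj(Wp(p[:2],p[2],*k,0),"top")-f8(*v) for k,v in o]
    b=[proj(Wp(p[:2],p[2],205,y,45,0),"top")-f8(*v) for (k,v),y in zip(bar,(53,-53))]
    return np.concatenate(r+b)
s=least_squares(f,[737,19.5,-.232],x_scale=[1,1,.01]);print(s.x,np.round(s.fun,2))
tip=np.array([(177.5)/14-.5+212,(357.5)/14-.5+140]);print("tip",tip)
for nm,h,yaw in(("fit",s.x[:2],s.x[2]),("prior",(737,19.5),-.232),("fixyaw",s.x[:2],-.232)):
    for M in(.5,.52,.54,.56,.58):print(nm,M,np.round(proj(Wp(h,yaw,175,114,0,M),"top")-tip,2))
# scene: same h
for h,yaw in((s.x[:2],s.x[2]),):
    for A in(.52,.54,.56):print("scene corner,tip",A,np.round(proj(Wp(h,yaw,240,103,3,A),"scene"),2),np.round(proj(Wp(h,yaw,175,114,0,A),"scene"),2))
```

```text
[ 7.36142789e+02  2.01984575e+01 -2.26249006e-01] [ 0.05 -0.81  0.57 -1.02  0.1   0.6  -0.7   1.17]
tip [224.17857143 165.03571429]
fit 0.5 [0.11 2.42]
fit 0.52 [0.02 1.53]
fit 0.54 [-0.07  0.6 ]
fit 0.56 [-0.14 -0.35]
fit 0.58 [-0.2  -1.33]
prior 0.5 [0.11 1.7 ]
prior 0.52 [0.03 0.8 ]
prior 0.54 [-0.05 -0.12]
prior 0.56 [-0.12 -1.07]
prior 0.58 [-0.18 -2.06]
fixyaw 0.5 [-0.19  2.07]
fixyaw 0.52 [-0.28  1.17]
fixyaw 0.54 [-0.36  0.25]
fixyaw 0.56 [-0.43 -0.71]
fixyaw 0.58 [-0.49 -1.69]
scene corner,tip 0.52 [407.17 134.48] [418.41 162.57]
scene corner,tip 0.54 [407.94 133.96] [419.01 162.28]
scene corner,tip 0.56 [408.74 133.48] [419.63 162.02]
```

Most checks agree to within ±0.01 rad. The tip and top-view checks suggest slightly more, so I make one last nudge of about 0.007 rad.

Request:
step_arm --pt "0 0 0.5 -0.6 0" --pt "0 0 1 -1.1 0" --pt "0 0 1 -1.1 0" --pt "0 0 1 -1.1 0" --pt "0 0 1 -1.1 0" --pt "0 0 1 -1.1 0" --pt "0 0 1 -1.1 0" --pt "0 0 1 -1.1 0"

```text
t: 27.17
position: [588.2, 53.0, 220.5]
tool_rot: [-2.46, -1.946, 0.007]
force: [-10.6, 6.5, -0.3]
finger_gap: 0.11
```

```bash
python3 - <<'E'
from h import *
a=np.mean([cams.snapshot("scene")[:,:,::-1] for _ in range(6)],0);np.save("s18.npy",a)
cv2.imwrite("pics/s18.png",cv2.resize(a[110:260,305:465],None,fx=4,fy=4,interpolation=cv2.INTER_CUBIC).clip(0,255).astype(np.uint8))
st()
E
python3 ang.py; python3 blur.py s14.npy s15.npy s18.npy | grep -E "s18"
```

```text
t 27.47 pos [588.3  53.  220.6] F [-9.6  6.5 -0.4] gap 9.1
[[ 0.23   0.973 -0.007]
 [ 0.973 -0.23   0.001]
 [-0.    -0.007 -1.   ]]
pos [588.2592169   52.95902914 220.55927259] gx 50.70394134444723 dz 100.65927259340106 A from z 0.5509577334449489 A from x 0.5288086607377778 atan 0.5405275703228645 r 2.3074349950372266
s18.npy row 184.0 gap 1.33 width 6.45 gap-2/7w -0.51 -> dA -0.0208 D 72.0
s18.npy row 200 gap 1.36 width 6.52 gap-2/7w -0.51 -> dA -0.0282 D 72.0
s18.npy row 214.0 gap 1.38 width 6.58 gap-2/7w -0.5 -> dA -0.0413 D 72.0
s18.npy row 184.0 gap 1.34 width 6.52 gap-2/7w -0.53 -> dA -0.0215 D 75
s18.npy row 200 gap 1.37 width 6.57 gap-2/7w -0.51 -> dA -0.0283 D 75
s18.npy row 214.0 gap 1.4 width 6.62 gap-2/7w -0.49 -> dA -0.0403 D 75
s18.npy row 184.0 gap 1.52 width 6.4 gap-2/7w -0.31 -> dA -0.0127 D 90
s18.npy row 200 gap 1.55 width 6.46 gap-2/7w -0.29 -> dA -0.0164 D 90
s18.npy row 214.0 gap 1.58 width 6.52 gap-2/7w -0.28 -> dA -0.0231 D 90
s18.npy row 184.0 gap 1.67 width 6.3 gap-2/7w -0.13 -> dA -0.0053 D 100
s18.npy row 200 gap 1.7 width 6.37 gap-2/7w -0.12 -> dA -0.0066 D 100
s18.npy row 214.0 gap 1.73 width 6.43 gap-2/7w -0.11 -> dA -0.009 D 100
```

View pics/s18.png

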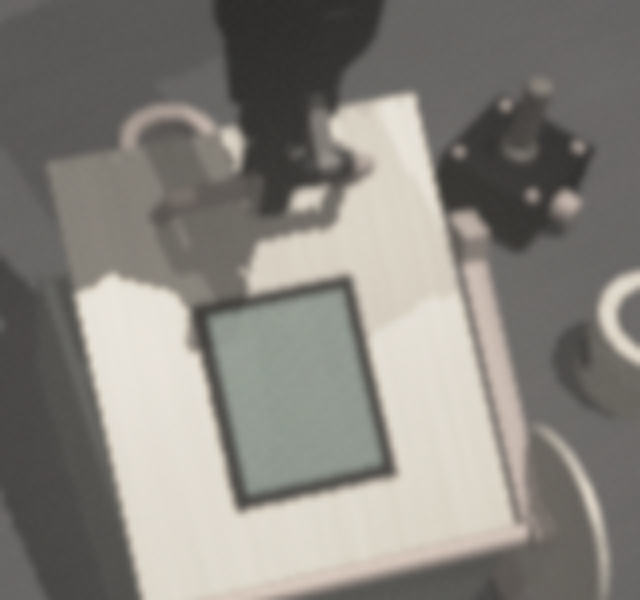

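The cover and pointer edges now run parallel with a constant gap, the probe sits collar-down in the box, and the arm is steady. Handing in.

Run:
```python
from h import *
st(); print(bot.close_job()); print(sensors.read_state()["t"])
```

```text
t 27.47 pos [588.3  53.  220.6] F [-9.6  6.5 -0.4] gap 9.1
[[ 0.23   0.973 -0.007]
 [ 0.973 -0.23   0.001]
 [-0.    -0.007 -1.   ]]
the job is handed in; nothing more can be done
None
the job is handed in; nothing more can be done
```

I plugged the grey probe into the terminal box and let it go there. I then lifted the cover in line with the pointer arm and handed the job in at t ≈ 27.5 s, still gripping the handle.

**Probe:** it is fully seated. A 15 N push gave no further travel, and the collar stopped at the same height as it had in the stand. The last picture shows it still standing in the box.

**Cover:** the arm's position puts it at about 0.54 rad (0.53–0.55). In the last picture the cover's edge and the pointer's edge run parallel with an even gap.

**What disagreed:**
- **Pointer angle:** the estimates of the mark ranged from about 0.51 to 0.57 rad. Edge parallelism fits where I stopped. The gap width suggested slightly too high: 0.005–0.04 rad, depending on how dark I took the gap to be. Earlier tip readings suggested slightly too low, by up to about 0.03 rad.
- **Fingertip height:** the fingertips sat nearly 30 mm higher than the stated tool length implies. The first closing on the handle therefore caught nothing; it touched nothing, and I went lower and gripped on the second try.
- **Handle grip:** the opening read 11 mm on the 12 mm bar at first and about 9 mm under the firmer 70 N grip. The bar may have slid a few millimetres in the pads during the lift. Two pictures about 1 s apart, taken before the final 0.007 rad nudge, showed no movement.

**Other things:** the pointer arm stayed put across the pictures. I saw no movement of the other items in the overview taken shortly before the end, apart from the small ring, partly hidden behind the gripper.

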